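# Set equal cooling gaps between drive modules with a spacer block

## Task

On the mounting plate, space the two sliding drive modules evenly with the wooden spacer block: stand the block on the plate against the bolted drive, slide the next drive up snugly against it, then step the block on to the far side of that drive and slide the last drive up to it, without shifting the gap already set. Finally lift the block out and stand it upright on the bench, off the plate. Leave the power supply, mug, screwdriver and screw tray around the plate where they are.

Things in the scene. Friction and masses are not known exactly. Their poses are not given: they have to be found in the camera images.
- plate: aluminium mounting plate lying on the bench, 150 mm (x) by 420 mm (y), 20 mm thick; origin at the centre of its underside, z up, y along the row of three drives. The row starts at the -y end with a low steel end bracket and the bolted drive; the plate is fixed to the bench. Its top is flat, with two flush slots.
- drive0_far (a point): the bolted drive, which cannot move: a grey drive module 110 mm long (plate x), 45 mm wide (plate y), 70 mm high, standing on the plate. Its two broad faces (110 x 70 mm) look along the row. The point is the centre of its +y face, 35 mm above the plate's top; axes as the plate's.
- drive1_near (a point): the second drive, a grey drive module 110 mm long (plate x), 45 mm wide (plate y), 70 mm high, standing on the plate. Its two broad faces (110 x 70 mm) look along the row. It slides only along the plate's y, with about 6 N of friction, and stays where it is left. The point is the centre of its -y face (towards the bolted drive), 35 mm above the plate's top; axes as the plate's.
- drive1_far (a point): the same second drive: centre of its +y face, 45 mm on from drive1_near; axes as the plate's.
- drive2_near (a point): the last drive, a grey drive module 110 mm long (plate x), 45 mm wide (plate y), 70 mm high, standing on the plate. Its two broad faces (110 x 70 mm) look along the row. It slides like the second one (about 6 N). The point is the centre of its -y face; its +y face lies 45 mm further on. Axes as the plate's. At the start the gap from the bolted to the second drive is 56 to 90 mm and from the second to the last 60 to 130 mm.
- spacer_center (a point): the hardwood spacer block, about 0.2 kg (0.15 to 0.28), standing loose on the bench at the start, at the right or the left of the plate: a block 90 mm long (its x), 36 mm thick (its y: this is the gap wanted) and 70 mm high, and centred on its top a grip post 30 mm (x) by 26 mm (y) and 40 mm high, so 110 mm in all. The point is on its axis half-way up, 55 mm above its underside; the middle of the grip post lies 35 mm above the point. z up.
- psu: bystander, not to be disturbed: small black power-supply box, 75 x 55 x 78 mm high; origin at the centre of its underside
- mug: bystander, not to be disturbed: white mug, 80 mm across, 90 mm high; origin at the centre of its underside
- screwdriver: bystander, not to be disturbed: screwdriver lying on the bench; origin at the centre of its underside
- screw_tray: bystander, not to be disturbed: low open grey tray, 100 x 150 x 30 mm; origin at the centre of its underside

How it is judged:
By the outcome, as a careful person would: the job done as asked, in the order asked, and still so for the second after the job is handed in, with the robot touching nothing.
It also fails if it takes over 72 s, if anything falls off the work surface, if the arm or the gripper's body presses on something with over 40 N, if the wrist force passes 120 N, or if a joint passes its speed limit or range.

## Robot

A 6-joint arm with a two-finger parallel gripper is mounted at the origin on the work surface. World frame = base frame: x ahead of the robot, y to its left, z up, the work surface at z = 0. Lengths are in m, angles in rad, forces in N, time in s.
With the tool pointing down it reaches from about 0.35 to 0.775 m from the base axis. Payload 5.5 kg.
Tool frame: the origin (TCP) lies where the fingers leave the gripper's body, on its centre line; the fingertips stand 73 mm ahead of it and the grasp point (between the pads) lies 54 mm ahead of it; z points along the fingers, y is the direction in which the jaws open and shut (so a half turn about z gives the same grasp; the last joint's range is limited). The gripper opens to 85 mm and grips with 20 to 120 N. Pads are 22 mm wide; open, the fingers measure 114 mm over their backs; the gripper's body (76 mm by 85 mm) begins 54 mm behind the grasp point. The pads swing forward as they close: fully open they stand 13 mm farther back than shut.
Start: joints at [1.062, 0.313, 0.046, 1.304, 0, 1.431], TCP at [0.207, 0.536, 0.304] pointing down, gripper open.
Joint ranges: [-2.76, 2.76], [-0.86, 1.69], [-1.03, 1.26], [-2.2, 2.34], [-1.47, 1.5], [-3.14, 3.14]. Speed limits (rad/s): [2.57, 2.57, 3.14, 3.14, 3.14, 3.14].

## Interface

Orientations are given as a unit quaternion [w, x, y, z].
In Python, from workcell import env, read_camera, job, cut_out gives the robot as it stands.
- The arm moves only by the tool servo_tool, never from a script. Its argument "deltas" is a list of rows, each an object of numbers: "dx", "dy", "dz": the shift along the world's x, y, z in mm; "rx", "ry", "rz": the turn, a rotation vector about the world's x, y, z in rad; "fingers": the closure, from -1 (fully open) to 1 (shut). A call has 1 to 8 rows; each row shifts and turns the commanded pose from where the row before left it; what a row does not reach is not made up. A row lasts 1/10 s, in which the tool goes at most 50 mm and 8.59 degrees, less where a joint would pass 70% of its speed; a pose out of reach is approached as far as the arm can. A call is refused whole if a number of a shift passes 50 or a number of a turn 0.15, either way. A call with a gripper value outside its range is refused whole. The fingers move at their own pace and stop on an object; "newtons" is the grip in N (left out, the last holds). Time passes only in rows, so rows that do not move let the fingers close. It gives the time, the measured TCP pose, the force and the opening at its end, in the units of the state.
- env.get_state(): the state, without advancing time (a new reading comes with each control period).
- read_camera(name): name is "scene" or "top" or "wrist"; returns a dict with "img" (384x512x3 uint8, red, green, blue), "intrinsics" (3x3 intrinsics, pixels), "k1" (the pictures are not rectified: a ray, as slopes to the right and down, at radius r is drawn at 1 + k1 r^2 times it, then the intrinsics apply), "extrinsics" (4x4, takes a point from camera to world coordinates); the wrist camera has in their place "hand_eye" (4x4, takes a point from camera to tool coordinates, whose origin is the TCP and whose axes are the flange's). Camera axes: x right, y down, z forward; pixel columns grow to the right and rows downward; lengths in m; the calibration is good to about 2 mm. A picture is of the moment at which its call begins: read the wrist's pose just before it. There is no depth.
- job.hand_in(): hands the job in, once; it reports no verdict.
Trained networks look in the newest picture that a camera, given by its name, has taken for a name from the list of things; names that differ only in an ending like _2 or _b are one class to them, and where a whole thing is asked for, a point or a joint stands for the part that bears it (a point fixed in the world has none). Each returns a list of dicts, best first, with "confidence" (0 to 1); they miss things now and then, are a little off and sometimes report something else, mostly with a low value. They report only what shows in the picture. A call takes as long as a camera call.
- cut_out(target, camera): "region" (384x512 bool, what is visible of it) and "extent" ([left, top, right, bottom] in pixels, round what is visible of it).
The state is a dict: "clock": time; "joint_pos": joint angles; "qvel": joint speeds; "tau": joint torques, N m; "tcp_pos": TCP position; "orientation": TCP orientation; "wrist_force": force on the tool from outside, world axes, zero at the start; "ft_torque": the same for the moment, N m; "finger_gap": finger opening in m.
Only numpy, scipy, OpenCV 4.12 (cv2) and the standard library are available. Lean on these libraries where they do the work, as an engineer would, in place of code of your own. Each camera call takes 0.05 s, during which the arm holds its last target. There are 200 camera calls.

## Working session

There is one attempt and no reset: what is moved stays moved. The work goes in short steps, Python scripts to look and compute and a tool call to move; the robot and the scene stay as the last step left them, time stands still between calls to the robot, and variables do not carry over. Pictures are saved under pics/ and viewed, about 8 in all and at most 12, crops included, and the job is handed in when it is done.

Besides the shell and the picture viewer there is one more tool, called after "Request:" by a JSON object that holds its "method" and its "body", one argument or row to a line. servo_tool: Moves the arm, as the interface text tells. Its arguments: {"type":"object","properties":{"deltas":{"type":"array"},"newtons":{"type":"number"}},"required":["deltas"]}

```bash
ls; mkdir -p pics
python3 - <<'E'
from workcell import env, read_camera, job, cut_out
import cv2,numpy as np
s=env.get_state();print({k:np.round(v,3) for k,v in s.items()})
a=[]
for c in ("top","scene"):
    r=read_camera(c);a.append(r);cv2.imwrite(f"pics/{c}0.png",r["img"][:,:,::-1])
    print(c,r["intrinsics"],r["k1"],np.round(r["extrinsics"],4).tolist())
    for t in ("plate","drive0_far","drive1_near","drive2_near","spacer_center","psu","mug","screwdriver","screw_tray"):
        print(c,t,[(round(d["confidence"],2),np.round(d["extent"]).tolist()) for d in cut_out(t,c)][:4])
E
```

```text
pics
{'clock': np.float64(0.0), 'joint_pos': array([1.062, 0.314, 0.045, 1.304, 0.   , 1.431]), 'qvel': array([-0.001, -0.001,  0.002, -0.001,  0.002, -0.002]), 'tau': array([ 0.0000e+00, -4.8063e+01,  2.9853e+01,  2.0000e-02, -0.0000e+00,
       -0.0000e+00]), 'tcp_pos': array([0.207, 0.536, 0.303]), 'orientation': array([-0.   ,  0.183,  0.983, -0.001]), 'wrist_force': array([-0.01 ,  0.041, -0.532]), 'ft_torque': array([0.012, 0.027, 0.01 ]), 'finger_gap': np.float64(0.086)}
top [[370.43535347   0.         255.14517697]
 [  0.         370.43535347 193.17482987]
 [  0.           0.           1.        ]] -0.050859343841734954 [[-0.0147, -0.9887, 0.149, 0.4303], [-0.9999, 0.0158, 0.0058, -0.0148], [-0.0081, -0.1489, -0.9888, 1.0914], [0.0, 0.0, 0.0, 1.0]]
top plate [(0.93, [163.0, 181.0, 311.0, 246.0])]
top drive0_far [(0.85, [287.0, 200.0, 309.0, 246.0])]
top drive1_near [(0.62, [244.0, 194.0, 263.0, 243.0]), (0.5, [163.0, 184.0, 310.0, 247.0])]
top drive2_near [(0.79, [188.0, 189.0, 210.0, 237.0])]
top spacer_center [(0.56, [120.0, 229.0, 143.0, 265.0])]
top psu [(0.67, [359.0, 20
[... 361 characters left out ...]
.           1.        ]] 0.05295125188532158 [[0.4293, 0.7008, -0.5696, 1.3025], [0.903, -0.3456, 0.2553, -0.3123], [-0.018, -0.624, -0.7812, 1.0163], [0.0, 0.0, 0.0, 1.0]]
scene plate [(0.76, [191.0, 142.0, 337.0, 223.0])]
scene drive0_far [(0.74, [196.0, 163.0, 222.0, 213.0])]
scene drive1_near [(0.65, [235.0, 151.0, 262.0, 203.0])]
scene drive2_near [(0.57, [287.0, 139.0, 311.0, 185.0])]
scene spacer_center [(0.7, [325.0, 107.0, 347.0, 146.0])]
scene psu [(0.71, [119.0, 192.0, 149.0, 235.0]), (0.16, [326.0, 104.0, 347.0, 146.0])]
scene mug [(0.56, [359.0, 170.0, 401.0, 206.0])]
scene screwdriver [(0.69, [230.0, 235.0, 290.0, 261.0])]
scene screw_tray [(0.76, [142.0, 237.0, 205.0, 289.0])]
```

Run:
```python
import cv2
i=cv2.imread("pics/top0.png")[120:280,95:405];cv2.imwrite("pics/topc.png",cv2.resize(i,None,fx=2.58,fy=2.58,interpolation=cv2.INTER_CUBIC))
i=cv2.imread("pics/scene0.png")[90:300,105:405];cv2.imwrite("pics/scc.png",cv2.resize(i,None,fx=2.6,fy=2.6,interpolation=cv2.INTER_CUBIC))
```

```text
(no output)
```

View pics/topc.png

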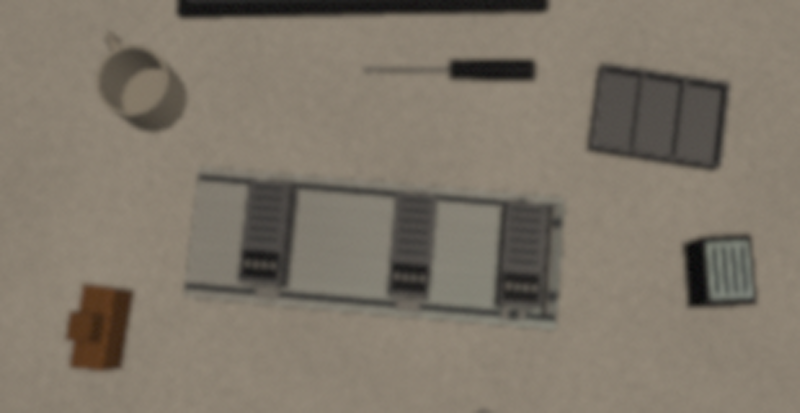

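View pics/scc.png

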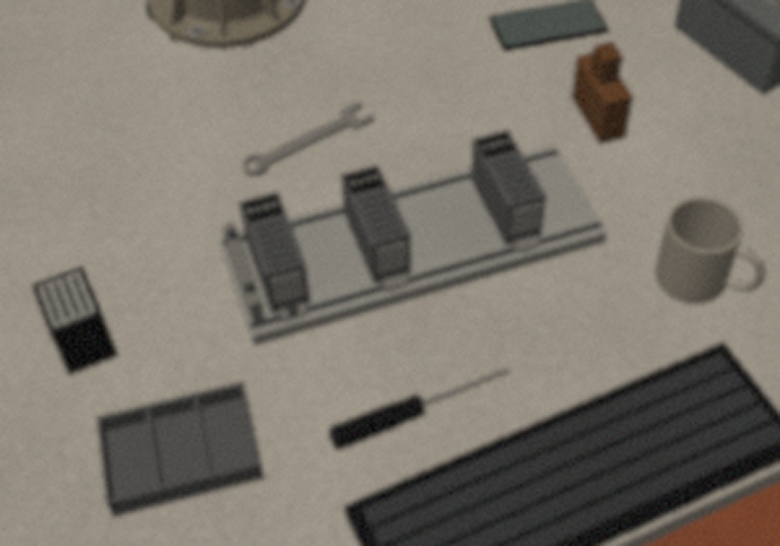

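```bash
cat > h.py <<'E'
import numpy as np,cv2
from workcell import env, read_camera, job, cut_out
from scipy.optimize import minimize
from scipy.spatial.transform import Rotation as R
def q2R(q): return R.from_quat([q[1],q[2],q[3],q[0]]).as_matrix()
def shot(c,name=None):
    s=env.get_state(); r=read_camera(c)
    if c=="wrist":
        T=np.eye(4);T[:3,:3]=q2R(s["orientation"]);T[:3,3]=s["tcp_pos"];r["extrinsics"]=T@r["hand_eye"]
    if name: cv2.imwrite(f"pics/{name}.png",r["img"][:,:,::-1])
    return r
def proj(r,P):
    E=r["extrinsics"];p=(np.atleast_2d(P)-E[:3,3])@E[:3,:3]
    n=p[:,:2]/p[:,2:];n=n*(1+r["k1"]*(n**2).sum(1,keepdims=True));K=r["intrinsics"]
    return n*[K[0,0],K[1,1]]+K[:2,2]
def box(x,y,yaw,lx,ly,z0,z1):
    c,s=np.cos(yaw),np.sin(yaw)
    return np.array([[x+c*a*lx/2-s*b*ly/2,y+s*a*lx/2+c*b*ly/2,z] for a in(-1,1) for b in(-1,1) for z in(z0,z1)])
def hullmask(r,Ps,S=4):
    m=np.zeros((384*S,512*S),np.uint8)
    for P in Ps:
        h=cv2.convexHull(proj(r,P).astype(np.float32))
        cv2.fillConvexPoly(m,np.round((h*S+(S-1)/2)*16).astype(np.int32),1,shift=4)
    return cv2.resize(m*255,(512,384),interpolation=cv2.INTER_AREA)/255.
def fit(views,model,x0,step,crop=True):
    """views: list of (cam,region); model(p)->list of point sets"""
    def cost(p):
        c=0
        for r,m in views:
            h=hullmask(r,model(p)); c+=1-np.minimum(h,m).sum()/max(np.maximum(h,m).sum(),1)
        return c/len(views)
    sim=np.vstack([x0]+[np.array(x0)+np.eye(len(x0))[i]*step[i] for i in range(len(x0))])
    o=minimize(cost,x0,method="Nelder-Mead",options=dict(initial_simplex=sim,xatol=2e-4,fatol=1e-4,maxiter=150))
    return o.x,o.fun
spacer=lambda z:(lambda p:[box(p[0],p[1],p[2],.09,.036,z,z+.07),box(p[0],p[1],p[2],.03,.026,z+.07,z+.11)])
E
cat > m0.py <<'E'
from h import *
V={c:shot(c) for c in("top","scene")}
def reg(t,hull=False):
    o=[]
    for c in V:
        d=cut_out(t,c)
        if d:
            m=d[0]["region"].astype(np.uint8)
            if hull: m=cv2.fillConvexPoly(np.zeros_like(m),cv2.convexHull(cv2.findNonZero(m)),1)
            o.append((V[c],m.astype(float)))
    return o
v=reg("plate",True)
for vv in (v,v[:1],v[1:]):
    p,f=fit(vv,lambda p:[box(p[0],p[1],p[2],.15,.42,0,.02)],[.38,.05,-.08],[.02,.02,.05]);print("plate",p,f)
    if vv is v: pl=p
c,s=np.cos(pl[2]),np.sin(pl[2])
for t,l in(("drive0_far",-.15),("drive1_near",-.02),("drive2_near",.12)):
    v=reg(t)
    for vv in (v,v[:1],v[1:]):
        p,f=fit(vv,lambda p:[box(pl[0]+c*p[0]-s*p[1],pl[1]+s*p[0]+c*p[1],pl[2],.11,.045,.02,.09)],[0,l],[.01,.02]);print(t,"in plate",p,f)
v=reg("spacer_center")
for vv in (v,v[:1],v[1:]): print("spacer",fit(vv,spacer(0),[.3,.36,-.1],[.02,.02,.1]))
for t,b in(("mug",(.08,.08,.09)),("psu",(.075,.055,.078))):
    v=reg(t);print(t,fit(v,lambda p:[box(*p,b[0],b[1],0,b[2])],[.5,.3,0] if t=="mug" else [.38,-.3,0],[.03,.03,.1]))
E
python3 m0.py
```

```text
plate [ 0.52764255  0.03570125 -0.10505159] 0.10432225919795862
plate [ 0.52737724  0.03556199 -0.10751368] 0.028994567209402633
plate [ 0.52910511  0.03563562 -0.09718655] 0.17777560303121864
drive0_far in plate [ 0.00237045 -0.15972602] 0.11239527343198807
drive0_far in plate [ 0.0002018  -0.15936432] 0.12951808571823453
drive0_far in plate [ 0.00548234 -0.16004599] 0.08182545304965838
drive1_near in plate [-0.00158482 -0.04280208] 0.567165609321022
drive1_near in plate [-0.00158482 -0.04280208] 0.1343312186420439
drive1_near in plate [ 0.   -0.02] 1.0
drive2_near in plate [0.00073318 0.11473478] 0.10537466466234457
drive2_near in plate [-0.00192869  0.11494215] 0.10355084993053332
drive2_near in plate [0.00504169 0.11379488] 0.08178074864092677
spacer (array([ 0.4439146 ,  0.33796363, -0.14714177]), np.float64(0.07016841796273565))
spacer (array([ 0.3 ,  0.36, -0.1 ]), np.float64(1.0))
spacer (array([ 0.44633817,  0.33687003, -0.14050504]), np.float64(0.04897869536569299))
mug (array([0.5, 0.3, 0. ]), np.float64(1.0))
psu (array([ 0.49266818, -0.34237211,  0.01474747]), np.float64(0.0855897313290751))
```

Request:
{"method": "servo_tool", "body": {
  "deltas": [
    {"dx": 30, "dy": -25, "rz": -0.149},
    {"dx": 30, "dy": -25, "rz": -0.149},
    {"dx": 30, "dy": -25, "rz": -0.149},
    {"dx": 30, "dy": -25, "rz": -0.149},
    {"dx": 30, "dy": -25, "rz": -0.149},
    {"dx": 30, "dy": -25, "rz": -0.149},
    {"dx": 30, "dy": -25, "rz": -0.149},
    {"dx": 27, "dy": -23, "rz": -0.149}
  ]
}}

```text
invalid input at $.deltas[0]: expected keys dx, dy, dz, rx, ry, rz, fingers
```

Request:
{"method": "servo_tool", "body": {
  "deltas": [
    {"rz": -0.149},
    {}
  ]
}}

```text
invalid input at $.deltas[0]: expected keys dx, dy, dz, rx, ry, rz, fingers
```

```bash
cat > sp.py <<'E'
import sys
from h import *
name,z,x,y,a=sys.argv[1],*map(float,sys.argv[2:6])
r=shot("wrist",name);s=env.get_state()
t=s["tcp_pos"];M=q2R(s["orientation"]);print("clk",s["clock"],"tcp",t.round(4),"jaw ang",np.arctan2(M[1,1],M[0,1]).round(4),"z",M[:,2].round(3),"F",s["wrist_force"].round(1),s["finger_gap"].round(4))
for d in cut_out("spacer_center","wrist")[:2]:
    print(d["confidence"],d["extent"],fit([(r,d["region"].astype(float))],spacer(z),[x,y,a],[.01,.01,.05]))
E
python3 sp.py w1 0 .444 .338 -.145
```

```text
Traceback (most recent call last):
  File "sp.py", line 5, in <module>
    t=s["tcp_pos"];M=q2R(s["orientation"]);print("clk",s["clock"],"tcp",t.round(4),"jaw ang",np.arctan2(M[1,1],M[0,1]).round(4),"z",M[:,2].round(3),"F",s["wrist_force"].round(1),s["finger_gap"].round(4))
                                                                                                                                                                                  ^^^^^^^^^^^^^^^^^^^^^
AttributeError: 'float' object has no attribute 'round'
```

View pics/w1.png

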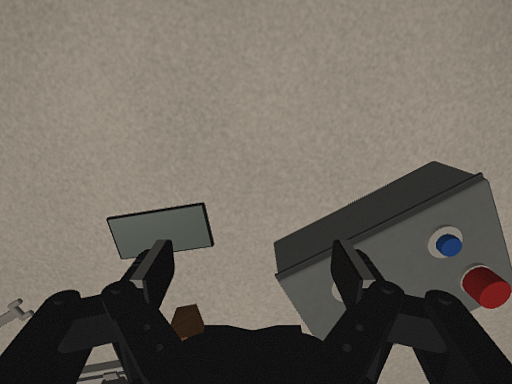

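Request:
{"method": "servo_tool", "body": {
  "deltas": [
    {"dx": 30, "dy": -25, "dz": 0, "rx": 0, "ry": 0, "rz": -0.149, "fingers": -1},
    {"dx": 30, "dy": -25, "dz": 0, "rx": 0, "ry": 0, "rz": -0.149, "fingers": -1},
    {"dx": 30, "dy": -25, "dz": 0, "rx": 0, "ry": 0, "rz": -0.149, "fingers": -1},
    {"dx": 30, "dy": -25, "dz": 0, "rx": 0, "ry": 0, "rz": -0.149, "fingers": -1},
    {"dx": 30, "dy": -25, "dz": 0, "rx": 0, "ry": 0, "rz": -0.149, "fingers": -1},
    {"dx": 30, "dy": -25, "dz": 0, "rx": 0, "ry": 0, "rz": -0.149, "fingers": -1},
    {"dx": 30, "dy": -25, "dz": 0, "rx": 0, "ry": 0, "rz": -0.149, "fingers": -1},
    {"dx": 27, "dy": -23, "dz": 0, "rx": 0, "ry": 0, "rz": -0.149, "fingers": -1}
  ]
}}

```text
clock: 2.65
tcp_pos: [0.4456, 0.3371, 0.304]
orientation: [0.0, 0.706, 0.708, 0.0]
wrist_force: [-0.3, 0.1, -0.0]
finger_gap: 0.0857
```

Request:
{"method": "servo_tool", "body": {
  "deltas": [
    {"dx": 0, "dy": 0, "dz": 0, "rx": 0, "ry": 0, "rz": -0.149, "fingers": -1},
    {"dx": 0, "dy": 0, "dz": 0, "rx": 0, "ry": 0, "rz": 0, "fingers": -1}
  ]
}}

```text
clock: 2.85
tcp_pos: [0.4452, 0.3374, 0.3038]
orientation: [-0.0, 0.755, 0.655, -0.0]
wrist_force: [-0.3, -0.3, 0.5]
finger_gap: 0.0852
```

```bash
sed -i 's/s\["finger_gap"\].round(4)/s["finger_gap"]/' sp.py
python3 sp.py w2 0 .444 .338 -.145
```

```text
clk 2.9 tcp [0.4446 0.338  0.3038] jaw ang -0.1369 z [-0. -0. -1.] F [0.2 0.3 0.7] 0.08572710791998252
0.9 [210.3, 148.1, 287.6, 196.8] (array([ 0.44159685,  0.33741331, -0.12726981]), np.float64(0.03564339189633958))
```

View pics/w2.png

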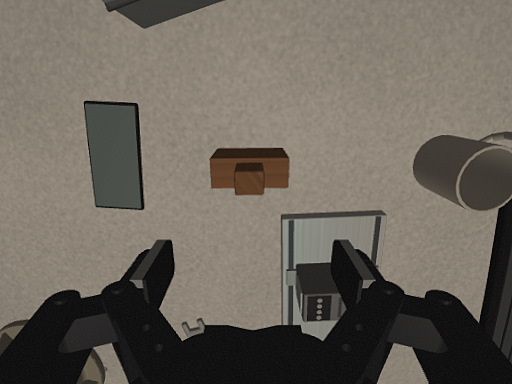

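Request:
{"method": "servo_tool", "body": {
  "deltas": [
    {"dx": -3, "dy": -1, "dz": -40, "rx": 0, "ry": 0, "rz": 0.01, "fingers": -1},
    {"dx": 0, "dy": 0, "dz": -40, "rx": 0, "ry": 0, "rz": 0, "fingers": -1},
    {"dx": 0, "dy": 0, "dz": -40, "rx": 0, "ry": 0, "rz": 0, "fingers": -1},
    {"dx": 0, "dy": 0, "dz": -33, "rx": 0, "ry": 0, "rz": 0, "fingers": -1},
    {"dx": 0, "dy": 0, "dz": 0, "rx": 0, "ry": 0, "rz": 0, "fingers": 1},
    {"dx": 0, "dy": 0, "dz": 0, "rx": 0, "ry": 0, "rz": 0, "fingers": 1},
    {"dx": 0, "dy": 0, "dz": 0, "rx": 0, "ry": 0, "rz": 0, "fingers": 1},
    {"dx": 0, "dy": 0, "dz": 0, "rx": 0, "ry": 0, "rz": 0, "fingers": 1}
  ],
  "newtons": 50
}}

```text
clock: 3.75
tcp_pos: [0.4424, 0.3383, 0.1533]
orientation: [0.0, 0.751, 0.66, 0.002]
wrist_force: [-2.0, 0.8, 5.3]
finger_gap: 0.0289
```

Request:
{"method": "servo_tool", "body": {
  "deltas": [
    {"dx": 0, "dy": 0, "dz": 0, "rx": 0, "ry": 0, "rz": 0, "fingers": 1},
    {"dx": 0, "dy": 0, "dz": 0, "rx": 0, "ry": 0, "rz": 0, "fingers": 1}
  ]
}}

```text
clock: 3.95
tcp_pos: [0.4423, 0.3383, 0.1533]
orientation: [0.0, 0.751, 0.66, 0.002]
wrist_force: [-1.3, -0.1, 6.2]
finger_gap: 0.0292
```

Request:
{"method": "servo_tool", "body": {
  "deltas": [
    {"dx": 0, "dy": 0, "dz": 30, "rx": 0, "ry": 0, "rz": 0, "fingers": 1},
    {"dx": 0, "dy": 0, "dz": 45, "rx": 0, "ry": 0, "rz": 0.022, "fingers": 1},
    {"dx": 0, "dy": 0, "dz": 45, "rx": 0, "ry": 0, "rz": 0, "fingers": 1},
    {"dx": 7, "dy": -40, "dz": 0, "rx": 0, "ry": 0, "rz": 0, "fingers": 1},
    {"dx": 7, "dy": -40, "dz": 0, "rx": 0, "ry": 0, "rz": 0, "fingers": 1},
    {"dx": 7, "dy": -40, "dz": 0, "rx": 0, "ry": 0, "rz": 0, "fingers": 1},
    {"dx": 7, "dy": -40, "dz": 0, "rx": 0, "ry": 0, "rz": 0, "fingers": 1},
    {"dx": 7, "dy": -40, "dz": 0, "rx": 0, "ry": 0, "rz": 0, "fingers": 1}
  ]
}}

```text
clock: 4.75
tcp_pos: [0.4763, 0.1358, 0.2715]
orientation: [0.0, 0.744, 0.668, 0.0]
wrist_force: [0.2, -0.1, -2.4]
finger_gap: 0.0291
```

```bash
cat > dr.py <<'E'
import sys
from h import *
pl=np.array([.5276,.0357,-.105])
name=sys.argv[1]
s=env.get_state();M=q2R(s["orientation"]);print("clk",s["clock"],"tcp",s["tcp_pos"].round(4),"jaw",np.arctan2(M[1,1],M[0,1]).round(4),"F",s["wrist_force"].round(1),s["finger_gap"])
r=shot("wrist",name)
c,sn=np.cos(pl[2]),np.sin(pl[2])
for a in sys.argv[2:]:
    t,l=a.split(":")
    for d in cut_out(t,"wrist")[:2]:
        f=fit([(r,d["region"].astype(float))],lambda p:[box(pl[0]+c*p[0]-sn*p[1],pl[1]+sn*p[0]+c*p[1],pl[2]+p[2],.11,.045,.02,.09)],[0,float(l),0],[.01,.01,.03])
        print(t,round(d["confidence"],2),d["extent"],f)
E
python3 dr.py w3 drive1_near:-.043 drive2_near:.115 drive0_far:-.16
```

```text
clk 4.75 tcp [0.4763 0.1358 0.2715] jaw -0.1065 F [ 0.2 -0.1 -2.4] 0.02912290326251759
drive1_near 0.88 [256.7, 251.6, 351.4, 318.0] (array([-0.00053487, -0.04067335,  0.00392662]), np.float64(0.8002150089309504))
drive2_near 0.81 [245.2, 133.4, 378.2, 188.0] (array([-0.0021397 ,  0.11597555, -0.01465534]), np.float64(0.12722859587546054))
drive0_far 0.51 [250.3, 321.2, 339.4, 355.7] (array([ 0.0028773 , -0.15905398,  0.00521914]), np.float64(0.9520005471887065))
```

View pics/w3.png

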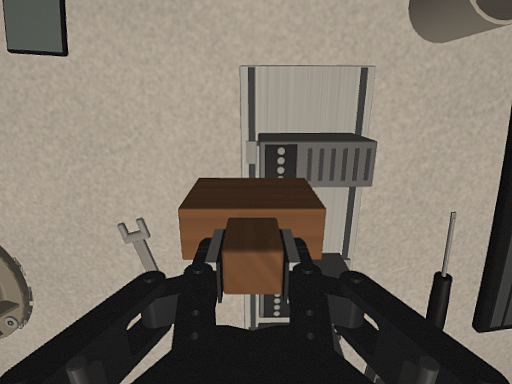

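Request:
{"method": "servo_tool", "body": {
  "deltas": [
    {"dx": 7, "dy": -40, "dz": 0, "rx": 0, "ry": 0, "rz": 0, "fingers": 1},
    {"dx": 7, "dy": -40, "dz": 0, "rx": 0, "ry": 0, "rz": 0, "fingers": 1},
    {"dx": 7, "dy": -40, "dz": 0, "rx": 0, "ry": 0, "rz": 0, "fingers": 1},
    {"dx": 7, "dy": -40, "dz": 0, "rx": 0, "ry": 0, "rz": 0, "fingers": 1},
    {"dx": 7, "dy": -40, "dz": 0, "rx": 0, "ry": 0, "rz": 0, "fingers": 1},
    {"dx": 5, "dy": -11, "dz": 0, "rx": 0, "ry": 0, "rz": 0, "fingers": 1},
    {"dx": 0, "dy": 0, "dz": 0, "rx": 0, "ry": 0, "rz": 0, "fingers": 1}
  ]
}}

```text
clock: 5.65
tcp_pos: [0.5172, -0.0741, 0.2708]
orientation: [0.0, 0.744, 0.668, 0.0]
wrist_force: [-0.7, 0.4, -2.6]
finger_gap: 0.0291
```

```bash
python3 dr.py w4 drive1_near:-.043
python3 - <<'E'
from h import *
r=shot("top","t4"); i=cv2.resize(r["img"][170:270,150:330,::-1],None,fx=4,fy=4,interpolation=cv2.INTER_CUBIC)
w=cv2.imread("pics/w4.png"); o=np.zeros((600,800,3),np.uint8); o[:240,:432]=i[:240,:432][:,:] if 0 else cv2.resize(i,(432,240)); o[240:600,:480]=cv2.resize(w,(480,360)); cv2.imwrite("pics/c4.png",o)
E
```

```text
clk 5.65 tcp [ 0.5172 -0.0741  0.2708] jaw -0.1082 F [-0.7  0.4 -2.6] 0.029092424391945107
drive1_near 0.69 [180.6, 0.0, 323.9, 186.1] (array([-0.0020953 ,  0.02382463, -0.00506172]), np.float64(0.6199873026388429))
drive1_near 0.56 [190.6, 86.8, 312.5, 138.2] (array([-0.0003885 , -0.04233178,  0.00722715]), np.float64(0.054279374194946106))
```

View pics/c4.png

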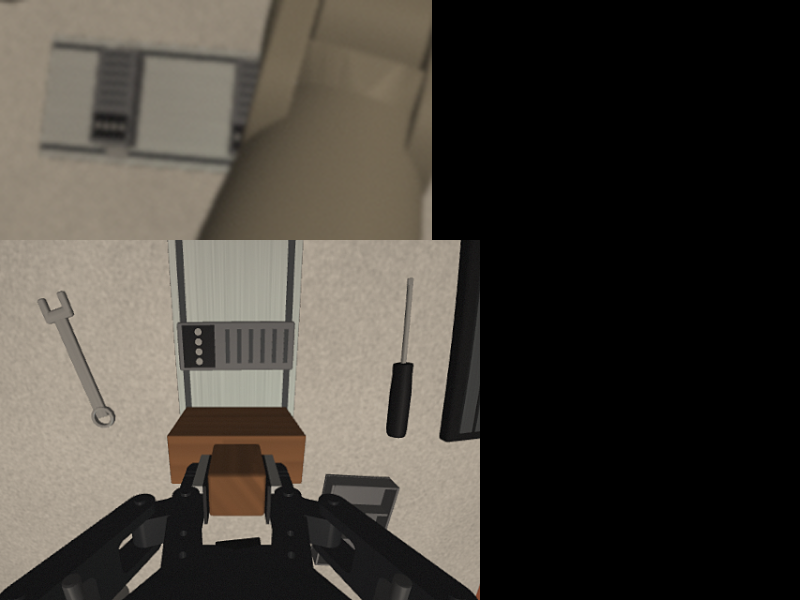

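Request:
{"method": "servo_tool", "body": {
  "deltas": [
    {"dx": -1, "dy": 0, "dz": -30, "rx": 0, "ry": 0, "rz": 0, "fingers": 1},
    {"dx": 0, "dy": 0, "dz": -30, "rx": 0, "ry": 0, "rz": 0, "fingers": 1},
    {"dx": 0, "dy": 0, "dz": -25, "rx": 0, "ry": 0, "rz": 0, "fingers": 1},
    {"dx": 0, "dy": 0, "dz": -10, "rx": 0, "ry": 0, "rz": 0, "fingers": 1},
    {"dx": 0, "dy": 0, "dz": 0, "rx": 0, "ry": 0, "rz": 0, "fingers": 1}
  ]
}}

```text
clock: 6.3
tcp_pos: [0.5143, -0.072, 0.1753]
orientation: [-0.001, 0.743, 0.669, -0.001]
wrist_force: [0.2, 0.8, -1.0]
finger_gap: 0.0291
```

Request:
{"method": "servo_tool", "body": {
  "deltas": [
    {"dx": -0.5, "dy": -5, "dz": 0, "rx": 0, "ry": 0, "rz": 0, "fingers": 1},
    {"dx": 0, "dy": -2, "dz": 0, "rx": 0, "ry": 0, "rz": 0, "fingers": 1},
    {"dx": 0, "dy": 0, "dz": 0, "rx": 0, "ry": 0, "rz": 0, "fingers": 1}
  ]
}}

```text
clock: 6.6
tcp_pos: [0.5156, -0.0809, 0.1769]
orientation: [0.001, 0.744, 0.668, 0.001]
wrist_force: [-0.3, 0.4, -2.1]
finger_gap: 0.0292
```

Request:
{"method": "servo_tool", "body": {
  "deltas": [
    {"dx": 0, "dy": -1, "dz": -1, "rx": 0, "ry": 0, "rz": 0, "fingers": 1},
    {"dx": 0, "dy": 0, "dz": 0, "rx": 0, "ry": 0, "rz": 0, "fingers": 1}
  ]
}}

```text
clock: 6.8
tcp_pos: [0.5154, -0.0813, 0.1755]
orientation: [0.0, 0.744, 0.668, 0.001]
wrist_force: [1.0, 4.0, 0.1]
finger_gap: 0.0296
```

Request:
{"method": "servo_tool", "body": {
  "deltas": [
    {"dx": 0, "dy": -1, "dz": 0, "rx": 0, "ry": 0, "rz": 0, "fingers": 1},
    {"dx": 0, "dy": 0, "dz": 0, "rx": 0, "ry": 0, "rz": 0, "fingers": 1}
  ]
}}

```text
clock: 7.0
tcp_pos: [0.5154, -0.0815, 0.1755]
orientation: [-0.0, 0.743, 0.669, 0.002]
wrist_force: [2.1, 7.5, 1.6]
finger_gap: 0.0293
```

Request:
{"method": "servo_tool", "body": {
  "deltas": [
    {"dx": 0, "dy": -1, "dz": 0, "rx": 0, "ry": 0, "rz": 0, "fingers": 1},
    {"dx": 0, "dy": 0, "dz": 0, "rx": 0, "ry": 0, "rz": 0, "fingers": 1}
  ]
}}

```text
clock: 7.2
tcp_pos: [0.5154, -0.0818, 0.1756]
orientation: [-0.001, 0.743, 0.669, 0.002]
wrist_force: [1.0, 10.1, 2.9]
finger_gap: 0.0293
```

Request:
{"method": "servo_tool", "body": {
  "deltas": [
    {"dx": 0, "dy": -1, "dz": 0, "rx": 0, "ry": 0, "rz": 0, "fingers": 1},
    {"dx": 0, "dy": 0, "dz": 0, "rx": 0, "ry": 0, "rz": 0, "fingers": 1}
  ]
}}

```text
clock: 7.4
tcp_pos: [0.5153, -0.082, 0.1756]
orientation: [-0.002, 0.743, 0.669, 0.003]
wrist_force: [1.1, 13.6, 4.0]
finger_gap: 0.0292
```

Request:
{"method": "servo_tool", "body": {
  "deltas": [
    {"dx": 0, "dy": 2.5, "dz": -1, "rx": 0, "ry": 0, "rz": 0, "fingers": 1},
    {"dx": 0, "dy": 0, "dz": -1, "rx": 0, "ry": 0, "rz": 0, "fingers": 1},
    {"dx": 0, "dy": 0, "dz": 0, "rx": 0, "ry": 0, "rz": 0, "fingers": 1}
  ]
}}

```text
clock: 7.7
tcp_pos: [0.5152, -0.0814, 0.1732]
orientation: [-0.0, 0.744, 0.669, 0.001]
wrist_force: [1.5, 7.3, 1.3]
finger_gap: 0.0291
```

Request:
{"method": "servo_tool", "body": {
  "deltas": [
    {"dx": 0, "dy": 0, "dz": -1, "rx": 0, "ry": 0, "rz": 0, "fingers": 1},
    {"dx": 0, "dy": 0, "dz": 0, "rx": 0, "ry": 0, "rz": 0, "fingers": 1}
  ]
}}

```text
clock: 7.9
tcp_pos: [0.5152, -0.0813, 0.1731]
orientation: [-0.0, 0.744, 0.669, 0.001]
wrist_force: [-0.1, 7.0, 8.2]
finger_gap: 0.0293
```

Request:
{"method": "servo_tool", "body": {
  "deltas": [
    {"dx": 0, "dy": 0, "dz": 0, "rx": 0, "ry": 0, "rz": 0, "fingers": -0.5},
    {"dx": 0, "dy": 0, "dz": 1, "rx": 0, "ry": 0, "rz": 0, "fingers": -0.5},
    {"dx": 0, "dy": 0, "dz": 0, "rx": 0, "ry": 0, "rz": 0, "fingers": -0.5},
    {"dx": 0, "dy": 0, "dz": 0, "rx": 0, "ry": 0, "rz": 0, "fingers": -0.5},
    {"dx": 0, "dy": 0, "dz": 25, "rx": 0, "ry": 0, "rz": 0, "fingers": -0.5},
    {"dx": 0, "dy": 0, "dz": 42, "rx": 0, "ry": 0, "rz": 0, "fingers": -0.5},
    {"dx": 5, "dy": 43, "dz": 0, "rx": 0, "ry": 0, "rz": 0, "fingers": 1},
    {"dx": 5, "dy": 43, "dz": 0, "rx": 0, "ry": 0, "rz": 0, "fingers": 1}
  ]
}}

```text
clock: 8.7
tcp_pos: [0.526, 0.0033, 0.2415]
orientation: [0.002, 0.745, 0.667, 0.001]
wrist_force: [0.6, 0.6, 0.1]
finger_gap: 0.0362
```

Request:
{"method": "servo_tool", "body": {
  "deltas": [
    {"dx": 4, "dy": 45, "dz": 0, "rx": 0, "ry": 0, "rz": 0, "fingers": 1},
    {"dx": 0, "dy": 0, "dz": 0, "rx": 0, "ry": 0, "rz": 0, "fingers": 1}
  ]
}}

```text
clock: 8.9
tcp_pos: [0.5287, 0.053, 0.24]
orientation: [-0.0, 0.742, 0.67, 0.0]
wrist_force: [0.3, 0.5, -0.2]
finger_gap: 0.0062
```

```bash
python3 dr.py w5 drive1_near:-.043 drive2_near:.115; python3 sp.py w5 .02 .515 -.081 -.105
```

```text
clk 8.9 tcp [0.5287 0.053  0.24  ] jaw -0.1012 F [ 0.3  0.5 -0.2] 0.006205228225488835
drive1_near 0.67 [194.0, 207.2, 312.7, 278.9] (array([-8.05371848e-05, -3.88158688e-02,  3.13782712e-03]), np.float64(0.40019437598080165))
drive2_near 0.58 [180.9, 43.1, 327.6, 105.4] (array([-0.00036528,  0.11477394,  0.00352956]), np.float64(0.03247829276226255))
clk 9.1 tcp [0.5287 0.0481 0.2397] jaw ang -0.1076 z [-0.    -0.001 -1.   ] F [-0.4 -0.   0.5] 0.000695807242823398
0.68 [248.8, 303.0, 256.8, 332.1] (array([ 0.47422753, -0.14181702,  0.22069622]), np.float64(0.9582953226780774))
0.16 [193.8, 204.3, 315.8, 275.3] (array([ 0.5320031 , -0.00221216, -0.14731051]), np.float64(0.5241067239969135))
```

View pics/w5.png

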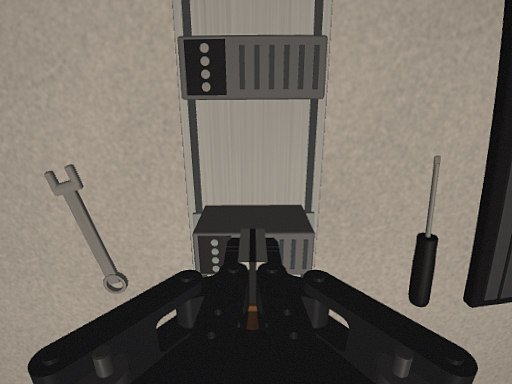

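Request:
{"method": "servo_tool", "body": {
  "deltas": [
    {"dx": 0, "dy": 0, "dz": -40, "rx": 0, "ry": 0, "rz": 0, "fingers": 1},
    {"dx": 0, "dy": 0, "dz": -40, "rx": 0, "ry": 0, "rz": 0, "fingers": 1},
    {"dx": 0, "dy": 0, "dz": -32, "rx": 0, "ry": 0, "rz": 0, "fingers": 1},
    {"dx": 0, "dy": 0, "dz": 0, "rx": 0, "ry": 0, "rz": 0, "fingers": 1}
  ]
}}

```text
clock: 9.55
tcp_pos: [0.5255, 0.0475, 0.1238]
orientation: [-0.003, 0.745, 0.667, -0.003]
wrist_force: [-1.5, 0.4, -0.6]
finger_gap: 0.0001
```

Request:
{"method": "servo_tool", "body": {
  "deltas": [
    {"dx": -1, "dy": -10, "dz": 0, "rx": 0, "ry": 0, "rz": 0, "fingers": 1},
    {"dx": -0.5, "dy": -5, "dz": 0, "rx": 0, "ry": 0, "rz": 0, "fingers": 1},
    {"dx": -0.3, "dy": -3, "dz": 0, "rx": 0, "ry": 0, "rz": 0, "fingers": 1},
    {"dx": -0.3, "dy": -3, "dz": 0, "rx": 0, "ry": 0, "rz": 0, "fingers": 1},
    {"dx": -0.3, "dy": -3, "dz": 0, "rx": 0, "ry": 0, "rz": 0, "fingers": 1}
  ]
}}

```text
clock: 10.05
tcp_pos: [0.5275, 0.0254, 0.1295]
orientation: [0.0, 0.744, 0.668, 0.002]
wrist_force: [0.6, 6.6, 5.2]
finger_gap: 0.0
```

Request:
{"method": "servo_tool", "body": {
  "deltas": [
    {"dx": -0.3, "dy": -3, "dz": 0, "rx": 0, "ry": 0, "rz": 0, "fingers": 1},
    {"dx": -0.3, "dy": -3, "dz": 0, "rx": 0, "ry": 0, "rz": 0, "fingers": 1},
    {"dx": -0.3, "dy": -3, "dz": 0, "rx": 0, "ry": 0, "rz": 0, "fingers": 1}
  ]
}}

```text
clock: 10.35
tcp_pos: [0.5267, 0.017, 0.1295]
orientation: [0.0, 0.743, 0.669, 0.002]
wrist_force: [0.9, 6.2, 5.7]
finger_gap: -0.0002
```

Request:
{"method": "servo_tool", "body": {
  "deltas": [
    {"dx": -0.3, "dy": -3, "dz": 0, "rx": 0, "ry": 0, "rz": 0, "fingers": 1},
    {"dx": -0.3, "dy": -3, "dz": 0, "rx": 0, "ry": 0, "rz": 0, "fingers": 1},
    {"dx": -0.3, "dy": -3, "dz": 0, "rx": 0, "ry": 0, "rz": 0, "fingers": 1},
    {"dx": -0.3, "dy": -3, "dz": 0, "rx": 0, "ry": 0, "rz": 0, "fingers": 1},
    {"dx": -0.3, "dy": -3, "dz": 0, "rx": 0, "ry": 0, "rz": 0, "fingers": 1},
    {"dx": -0.2, "dy": -2, "dz": 0, "rx": 0, "ry": 0, "rz": 0, "fingers": 1}
  ]
}}

```text
clock: 10.95
tcp_pos: [0.525, -0.0001, 0.1295]
orientation: [0.0, 0.743, 0.669, 0.002]
wrist_force: [0.7, 6.4, 6.5]
finger_gap: 0.0002
```

Request:
{"method": "servo_tool", "body": {
  "deltas": [
    {"dx": -0.2, "dy": -2, "dz": 0, "rx": 0, "ry": 0, "rz": 0, "fingers": 1},
    {"dx": -0.1, "dy": -1, "dz": 0, "rx": 0, "ry": 0, "rz": 0, "fingers": 1}
  ]
}}

```text
clock: 11.15
tcp_pos: [0.5247, -0.0031, 0.1295]
orientation: [0.0, 0.743, 0.669, 0.002]
wrist_force: [0.6, 6.3, 6.1]
finger_gap: 0.0
```

Request:
{"method": "servo_tool", "body": {
  "deltas": [
    {"dx": -0.1, "dy": -1, "dz": 0, "rx": 0, "ry": 0, "rz": 0, "fingers": 1},
    {"dx": -0.1, "dy": -1, "dz": 0, "rx": 0, "ry": 0, "rz": 0, "fingers": 1}
  ]
}}

```text
clock: 11.35
tcp_pos: [0.5245, -0.005, 0.1295]
orientation: [0.0, 0.743, 0.669, 0.002]
wrist_force: [0.7, 6.1, 4.7]
finger_gap: -0.0
```

Request:
{"method": "servo_tool", "body": {
  "deltas": [
    {"dx": -0.1, "dy": -1, "dz": 0, "rx": 0, "ry": 0, "rz": 0, "fingers": 1},
    {"dx": -0.1, "dy": -1, "dz": 0, "rx": 0, "ry": 0, "rz": 0, "fingers": 1}
  ]
}}

```text
clock: 11.55
tcp_pos: [0.5243, -0.007, 0.1295]
orientation: [0.0, 0.743, 0.669, 0.002]
wrist_force: [1.3, 5.8, 5.0]
finger_gap: 0.0004
```

Request:
{"method": "servo_tool", "body": {
  "deltas": [
    {"dx": -0.1, "dy": -1, "dz": 0, "rx": 0, "ry": 0, "rz": 0, "fingers": 1},
    {"dx": -0.1, "dy": -1, "dz": 0, "rx": 0, "ry": 0, "rz": 0, "fingers": 1}
  ]
}}

```text
clock: 11.75
tcp_pos: [0.5241, -0.0087, 0.1295]
orientation: [0.0, 0.743, 0.669, 0.002]
wrist_force: [0.6, 7.8, 5.2]
finger_gap: -0.0002
```

Request:
{"method": "servo_tool", "body": {
  "deltas": [
    {"dx": -0.1, "dy": -1, "dz": 0, "rx": 0, "ry": 0, "rz": 0, "fingers": 1},
    {"dx": -0.1, "dy": -1, "dz": 0, "rx": 0, "ry": 0, "rz": 0, "fingers": 1}
  ]
}}

```text
clock: 11.95
tcp_pos: [0.524, -0.0091, 0.1295]
orientation: [-0.001, 0.743, 0.669, 0.004]
wrist_force: [2.4, 16.5, 5.3]
finger_gap: -0.0003
```

Request:
{"method": "servo_tool", "body": {
  "deltas": [
    {"dx": -0.1, "dy": -1, "dz": 0, "rx": 0, "ry": 0, "rz": 0, "fingers": 1},
    {"dx": -0.1, "dy": -1, "dz": 0, "rx": 0, "ry": 0, "rz": 0, "fingers": 1}
  ]
}}

```text
clock: 12.15
tcp_pos: [0.5239, -0.0093, 0.1296]
orientation: [-0.003, 0.742, 0.67, 0.006]
wrist_force: [3.2, 24.7, 5.6]
finger_gap: 0.0002
```

Request:
{"method": "servo_tool", "body": {
  "deltas": [
    {"dx": -0.1, "dy": -1, "dz": 0, "rx": 0, "ry": 0, "rz": 0, "fingers": 1},
    {"dx": 0, "dy": 0, "dz": 0, "rx": 0, "ry": 0, "rz": 0, "fingers": 1}
  ]
}}

```text
clock: 12.35
tcp_pos: [0.5239, -0.0094, 0.1296]
orientation: [-0.003, 0.742, 0.67, 0.007]
wrist_force: [3.2, 25.1, 6.8]
finger_gap: 0.0001
```

Request:
{"method": "servo_tool", "body": {
  "deltas": [
    {"dx": 1, "dy": 10, "dz": 0, "rx": 0, "ry": 0, "rz": 0, "fingers": 1},
    {"dx": 1, "dy": 10, "dz": 0, "rx": 0, "ry": 0, "rz": 0, "fingers": 1},
    {"dx": 0, "dy": 0, "dz": 40, "rx": 0, "ry": 0, "rz": 0, "fingers": 1},
    {"dx": 0, "dy": 0, "dz": 40, "rx": 0, "ry": 0, "rz": 0, "fingers": 1},
    {"dx": 0, "dy": 0, "dz": 42, "rx": 0, "ry": 0, "rz": 0, "fingers": 0},
    {"dx": 0, "dy": 0, "dz": 0, "rx": 0, "ry": 0, "rz": 0, "fingers": -0.8}
  ]
}}

```text
clock: 12.95
tcp_pos: [0.5272, 0.0044, 0.2561]
orientation: [0.004, 0.744, 0.668, 0.003]
wrist_force: [1.0, 0.1, 0.3]
finger_gap: 0.0285
```

```bash
python3 dr.py w6 drive1_near:-.077 drive2_near:.115; python3 sp.py w6 .02 .515 -.081 -.105
```

```text
clk 12.95 tcp [0.5272 0.0044 0.2561] jaw -0.1071 F [1.  0.1 0.3] 0.028540543228384695
drive1_near 0.8 [190.8, 193.7, 309.5, 257.5] (array([ 0.00077363, -0.07642302,  0.00314226]), np.float64(0.23883056975309258))
drive1_near 0.29 [167.4, 0.0, 324.3, 320.5] (array([-0.00066094, -0.04452427, -0.02923851]), np.float64(0.7889153902346343))
drive2_near 0.67 [173.9, 2.0, 318.5, 53.8] (array([-5.14747940e-05,  1.15867766e-01, -9.41212027e-04]), np.float64(0.016698242973190558))
clk 13.15 tcp [0.5237 0.0049 0.2489] jaw ang -0.1072 z [-0.002 -0.    -1.   ] F [ 0.4  0.6 -0.4] 0.05829178841931619
0.71 [208.1, 259.9, 296.3, 320.0] (array([ 0.51461426, -0.0872142 , -0.08226341]), np.float64(0.4363154230645879))
```

View pics/w6.png

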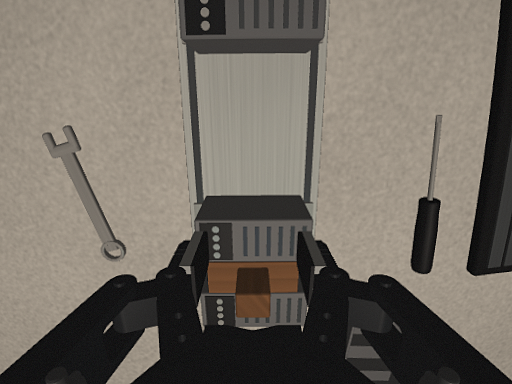

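Request:
{"method": "servo_tool", "body": {
  "deltas": [
    {"dx": -4, "dy": -42, "dz": 0, "rx": 0, "ry": 0, "rz": 0, "fingers": -0.8},
    {"dx": -5, "dy": -43, "dz": 0, "rx": 0, "ry": 0, "rz": 0, "fingers": -0.8},
    {"dx": 0, "dy": 0, "dz": 0, "rx": 0, "ry": 0, "rz": 0, "fingers": -0.8},
    {"dx": 0, "dy": 0, "dz": -40, "rx": 0, "ry": 0, "rz": 0, "fingers": -0.8}
  ]
}}

```text
clock: 13.6
tcp_pos: [0.5179, -0.0822, 0.2127]
orientation: [0.003, 0.745, 0.667, 0.002]
wrist_force: [1.4, -0.2, -1.5]
finger_gap: 0.0769
```

Request:
{"method": "servo_tool", "body": {
  "deltas": [
    {"dx": 0, "dy": 0, "dz": -34, "rx": 0, "ry": 0, "rz": 0, "fingers": -0.8},
    {"dx": 0, "dy": 0, "dz": 0, "rx": 0, "ry": 0, "rz": 0, "fingers": -0.8}
  ]
}}

```text
clock: 13.8
tcp_pos: [0.5115, -0.0788, 0.1705]
orientation: [-0.005, 0.744, 0.668, -0.003]
wrist_force: [-1.7, -0.0, -0.3]
finger_gap: 0.0769
```

Request:
{"method": "servo_tool", "body": {
  "deltas": [
    {"dx": 0, "dy": 0, "dz": 0, "rx": 0, "ry": 0, "rz": 0, "fingers": 1},
    {"dx": 0, "dy": 0, "dz": 0, "rx": 0, "ry": 0, "rz": 0, "fingers": 1},
    {"dx": 0, "dy": 0, "dz": 0, "rx": 0, "ry": 0, "rz": 0, "fingers": 1},
    {"dx": 0, "dy": 0, "dz": 0, "rx": 0, "ry": 0, "rz": 0, "fingers": 1},
    {"dx": 0, "dy": 0, "dz": 0, "rx": 0, "ry": 0, "rz": 0, "fingers": 1}
  ]
}}

```text
clock: 14.3
tcp_pos: [0.5162, -0.0802, 0.1776]
orientation: [0.001, 0.744, 0.668, 0.001]
wrist_force: [-1.5, 0.5, 6.7]
finger_gap: 0.0294
```

Request:
{"method": "servo_tool", "body": {
  "deltas": [
    {"dx": 0, "dy": 0, "dz": 5, "rx": 0, "ry": 0, "rz": 0, "fingers": 1},
    {"dx": 0, "dy": 0, "dz": 10, "rx": 0, "ry": 0, "rz": 0, "fingers": 1},
    {"dx": 0, "dy": 0, "dz": 0, "rx": 0, "ry": 0, "rz": 0, "fingers": 1}
  ]
}}

```text
clock: 14.6
tcp_pos: [0.5151, -0.0801, 0.192]
orientation: [-0.0, 0.744, 0.668, -0.0]
wrist_force: [-1.5, -0.5, 2.0]
finger_gap: 0.0293
```

Request:
{"method": "servo_tool", "body": {
  "deltas": [
    {"dx": 0, "dy": 0, "dz": 20, "rx": 0, "ry": 0, "rz": 0, "fingers": 1},
    {"dx": 0, "dy": 0, "dz": 30, "rx": 0, "ry": 0, "rz": 0, "fingers": 1},
    {"dx": 0, "dy": 0, "dz": 25, "rx": 0, "ry": 0, "rz": 0, "fingers": 1},
    {"dx": 0, "dy": 0, "dz": 0, "rx": 0, "ry": 0, "rz": 0, "fingers": 1}
  ]
}}

```text
clock: 15.0
tcp_pos: [0.5174, -0.0806, 0.2698]
orientation: [0.003, 0.744, 0.668, 0.002]
wrist_force: [0.2, 0.1, -1.6]
finger_gap: 0.029
```

Request:
{"method": "servo_tool", "body": {
  "deltas": [
    {"dx": 3, "dy": 30, "dz": 0, "rx": 0, "ry": 0, "rz": 0, "fingers": 1},
    {"dx": 3, "dy": 30, "dz": 0, "rx": 0, "ry": 0, "rz": 0, "fingers": 1},
    {"dx": 3.5, "dy": 30.5, "dz": 0, "rx": 0, "ry": 0, "rz": 0, "fingers": 1},
    {"dx": 0, "dy": 0, "dz": 0, "rx": 0, "ry": 0, "rz": 0, "fingers": 1}
  ]
}}

```text
clock: 15.4
tcp_pos: [0.5245, 0.0133, 0.2649]
orientation: [-0.001, 0.743, 0.67, 0.0]
wrist_force: [0.5, 0.2, -2.7]
finger_gap: 0.0297
```

```bash
python3 dr.py w7 drive2_near:.115
python3 - <<'E'
from h import *
r=shot("scene","s7");cv2.imwrite("pics/s7c.png",cv2.resize(r["img"][80:250,160:370,::-1],None,fx=3.5,fy=3.5,interpolation=cv2.INTER_CUBIC))
E
```

```text
clk 15.4 tcp [0.5245 0.0133 0.2649] jaw -0.1033 F [ 0.5  0.2 -2.7] 0.029740963795941298
drive2_near 0.73 [184.4, 0.0, 324.4, 65.4] (array([-0.00038909,  0.11584151,  0.00153349]), np.float64(0.014757209531243931))
```

View pics/s7c.png

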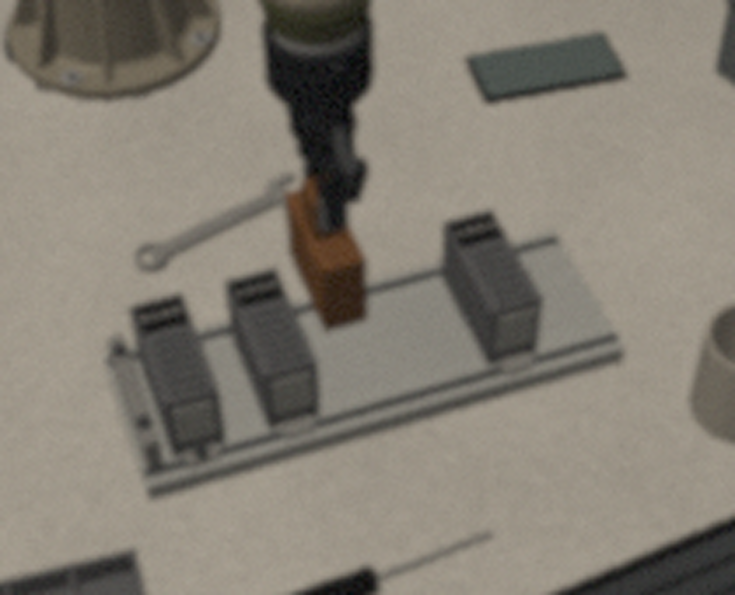

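Request:
{"method": "servo_tool", "body": {
  "deltas": [
    {"dx": 0, "dy": 0, "dz": -30, "rx": 0, "ry": 0, "rz": 0, "fingers": 1},
    {"dx": 0, "dy": 0, "dz": -30, "rx": 0, "ry": 0, "rz": 0, "fingers": 1},
    {"dx": 0, "dy": 0, "dz": -20, "rx": 0, "ry": 0, "rz": 0, "fingers": 1},
    {"dx": 0, "dy": 0, "dz": -5, "rx": 0, "ry": 0, "rz": 0, "fingers": 1},
    {"dx": 0, "dy": 0, "dz": 0, "rx": 0, "ry": 0, "rz": 0, "fingers": 1}
  ]
}}

```text
clock: 16.05
tcp_pos: [0.5243, 0.0096, 0.1802]
orientation: [-0.001, 0.744, 0.668, -0.001]
wrist_force: [-0.3, 0.1, -2.3]
finger_gap: 0.0288
```

Request:
{"method": "servo_tool", "body": {
  "deltas": [
    {"dx": -0.6, "dy": -6, "dz": 0, "rx": 0, "ry": 0, "rz": 0, "fingers": 1},
    {"dx": 0, "dy": 0, "dz": 0, "rx": 0, "ry": 0, "rz": 0, "fingers": 1},
    {"dx": 0, "dy": 0, "dz": 0, "rx": 0, "ry": 0, "rz": 0, "fingers": 1}
  ]
}}

```text
clock: 16.35
tcp_pos: [0.525, 0.0039, 0.1821]
orientation: [0.001, 0.744, 0.668, 0.001]
wrist_force: [-0.4, -0.6, -3.1]
finger_gap: 0.0292
```

Request:
{"method": "servo_tool", "body": {
  "deltas": [
    {"dx": -0.1, "dy": -1, "dz": 0, "rx": 0, "ry": 0, "rz": 0, "fingers": 1},
    {"dx": 0, "dy": 0, "dz": 0, "rx": 0, "ry": 0, "rz": 0, "fingers": 1}
  ]
}}

```text
clock: 16.55
tcp_pos: [0.5244, 0.0033, 0.1813]
orientation: [0.0, 0.744, 0.668, 0.0]
wrist_force: [0.2, 0.3, -2.1]
finger_gap: 0.0292
```

Request:
{"method": "servo_tool", "body": {
  "deltas": [
    {"dx": -0.1, "dy": -1, "dz": 0, "rx": 0, "ry": 0, "rz": 0, "fingers": 1},
    {"dx": 0, "dy": 0, "dz": 0, "rx": 0, "ry": 0, "rz": 0, "fingers": 1}
  ]
}}

```text
clock: 16.75
tcp_pos: [0.5241, 0.0024, 0.181]
orientation: [0.0, 0.744, 0.668, 0.0]
wrist_force: [0.0, -0.2, -2.2]
finger_gap: 0.0291
```

Request:
{"method": "servo_tool", "body": {
  "deltas": [
    {"dx": -0.1, "dy": -0.5, "dz": 0, "rx": 0, "ry": 0, "rz": 0, "fingers": 1},
    {"dx": 0, "dy": 0, "dz": 0, "rx": 0, "ry": 0, "rz": 0, "fingers": 1}
  ]
}}

```text
clock: 16.95
tcp_pos: [0.524, 0.0019, 0.1809]
orientation: [0.0, 0.744, 0.668, -0.0]
wrist_force: [0.3, 0.9, -2.6]
finger_gap: 0.029
```

Request:
{"method": "servo_tool", "body": {
  "deltas": [
    {"dx": 0, "dy": -0.5, "dz": 0, "rx": 0, "ry": 0, "rz": 0, "fingers": 1},
    {"dx": 0, "dy": 0, "dz": 0, "rx": 0, "ry": 0, "rz": 0, "fingers": 1}
  ]
}}

```text
clock: 17.15
tcp_pos: [0.524, 0.0013, 0.1809]
orientation: [0.0, 0.744, 0.668, 0.0]
wrist_force: [-0.2, 0.1, -2.0]
finger_gap: 0.0291
```

Request:
{"method": "servo_tool", "body": {
  "deltas": [
    {"dx": 0, "dy": -0.5, "dz": 0, "rx": 0, "ry": 0, "rz": 0, "fingers": 1},
    {"dx": 0, "dy": 0, "dz": 0, "rx": 0, "ry": 0, "rz": 0, "fingers": 1}
  ]
}}

```text
clock: 17.35
tcp_pos: [0.524, 0.0008, 0.1809]
orientation: [0.0, 0.744, 0.668, 0.0]
wrist_force: [0.1, -0.5, -1.9]
finger_gap: 0.0289
```

Request:
{"method": "servo_tool", "body": {
  "deltas": [
    {"dx": 0, "dy": -0.5, "dz": 0, "rx": 0, "ry": 0, "rz": 0, "fingers": 1},
    {"dx": 0, "dy": 0, "dz": 0, "rx": 0, "ry": 0, "rz": 0, "fingers": 1}
  ]
}}

```text
clock: 17.55
tcp_pos: [0.524, 0.0004, 0.1809]
orientation: [-0.0, 0.744, 0.668, 0.0]
wrist_force: [0.0, 0.1, -2.3]
finger_gap: 0.0294
```

Request:
{"method": "servo_tool", "body": {
  "deltas": [
    {"dx": 0, "dy": -0.5, "dz": 0, "rx": 0, "ry": 0, "rz": 0, "fingers": 1},
    {"dx": 0, "dy": 0, "dz": 0, "rx": 0, "ry": 0, "rz": 0, "fingers": 1}
  ]
}}

```text
clock: 17.75
tcp_pos: [0.524, 0.0002, 0.1809]
orientation: [-0.0, 0.744, 0.668, 0.0]
wrist_force: [-0.7, 2.5, -2.0]
finger_gap: 0.0293
```

Request:
{"method": "servo_tool", "body": {
  "deltas": [
    {"dx": 0, "dy": -0.5, "dz": 0, "rx": 0, "ry": 0, "rz": 0, "fingers": 1},
    {"dx": 0, "dy": 0, "dz": 0, "rx": 0, "ry": 0, "rz": 0, "fingers": 1}
  ]
}}

```text
clock: 17.95
tcp_pos: [0.5239, 0.0001, 0.181]
orientation: [-0.001, 0.744, 0.669, 0.001]
wrist_force: [-0.8, 5.2, -0.8]
finger_gap: 0.029
```

Request:
{"method": "servo_tool", "body": {
  "deltas": [
    {"dx": 0, "dy": 0.6, "dz": -1, "rx": 0, "ry": 0, "rz": 0, "fingers": 1},
    {"dx": 0, "dy": 0, "dz": -1, "rx": 0, "ry": 0, "rz": 0, "fingers": 1},
    {"dx": 0, "dy": 0, "dz": -1, "rx": 0, "ry": 0, "rz": 0, "fingers": 1},
    {"dx": 0, "dy": 0, "dz": 0, "rx": 0, "ry": 0, "rz": 0, "fingers": 1}
  ]
}}

```text
clock: 18.35
tcp_pos: [0.5244, 0.0001, 0.178]
orientation: [0.0, 0.744, 0.668, 0.001]
wrist_force: [0.6, 5.0, -0.1]
finger_gap: 0.0291
```

Request:
{"method": "servo_tool", "body": {
  "deltas": [
    {"dx": 0, "dy": 0, "dz": -1, "rx": 0, "ry": 0, "rz": 0, "fingers": 1},
    {"dx": 0, "dy": 0, "dz": 0, "rx": 0, "ry": 0, "rz": 0, "fingers": 1}
  ]
}}

```text
clock: 18.55
tcp_pos: [0.5244, 0.0002, 0.1777]
orientation: [0.0, 0.744, 0.668, 0.001]
wrist_force: [-1.1, 4.6, 4.2]
finger_gap: 0.0291
```

Request:
{"method": "servo_tool", "body": {
  "deltas": [
    {"dx": 0, "dy": 0.3, "dz": 0.5, "rx": 0, "ry": 0, "rz": 0, "fingers": -0.5},
    {"dx": 0, "dy": 0, "dz": 0, "rx": 0, "ry": 0, "rz": 0, "fingers": -0.5},
    {"dx": 0, "dy": 0, "dz": 0, "rx": 0, "ry": 0, "rz": 0, "fingers": -0.5},
    {"dx": 0, "dy": 0, "dz": 0, "rx": 0, "ry": 0, "rz": 0, "fingers": -0.5},
    {"dx": 0, "dy": 0, "dz": 30, "rx": 0, "ry": 0, "rz": 0, "fingers": -0.5},
    {"dx": 0, "dy": 0, "dz": 40, "rx": 0, "ry": 0, "rz": 0, "fingers": -0.5},
    {"dx": 4, "dy": 39, "dz": 0, "rx": 0, "ry": 0, "rz": 0, "fingers": 1},
    {"dx": 4, "dy": 39, "dz": 0, "rx": 0, "ry": 0, "rz": 0, "fingers": 1}
  ]
}}

```text
clock: 19.35
tcp_pos: [0.5332, 0.078, 0.2492]
orientation: [0.001, 0.745, 0.667, 0.001]
wrist_force: [0.8, 0.3, 0.0]
finger_gap: 0.0353
```

Request:
{"method": "servo_tool", "body": {
  "deltas": [
    {"dx": 4, "dy": 39, "dz": 0, "rx": 0, "ry": 0, "rz": 0, "fingers": 1},
    {"dx": 4, "dy": 39, "dz": 0, "rx": 0, "ry": 0, "rz": 0, "fingers": 1},
    {"dx": 4, "dy": 39, "dz": 0, "rx": 0, "ry": 0, "rz": 0, "fingers": 1},
    {"dx": 0, "dy": 0, "dz": 0, "rx": 0, "ry": 0, "rz": 0, "fingers": 1}
  ]
}}

```text
clock: 19.75
tcp_pos: [0.5441, 0.1991, 0.2471]
orientation: [-0.0, 0.742, 0.67, 0.001]
wrist_force: [0.4, -0.1, 0.2]
finger_gap: 0.0003
```

```bash
python3 dr.py w8 drive2_near:.115
python3 - <<'E'
from h import *
r=shot("scene","s8");o=np.zeros((600,800,3),np.uint8)
o[:360,:480]=cv2.resize(cv2.imread("pics/w8.png"),(480,360)); o[:,480:]=cv2.resize(r["img"][100:250,190:270,::-1],(320,600),interpolation=cv2.INTER_CUBIC);cv2.imwrite("pics/c8.png",o)
E
```

```text
clk 19.75 tcp [0.5441 0.1991 0.2471] jaw -0.102 F [ 0.4 -0.1  0.2] 0.0003185364485106688
drive2_near 0.89 [193.2, 197.7, 315.0, 264.0] (array([-1.15298634e-04,  1.17800687e-01, -6.44358419e-03]), np.float64(0.2787720017014468))
```

View pics/c8.png

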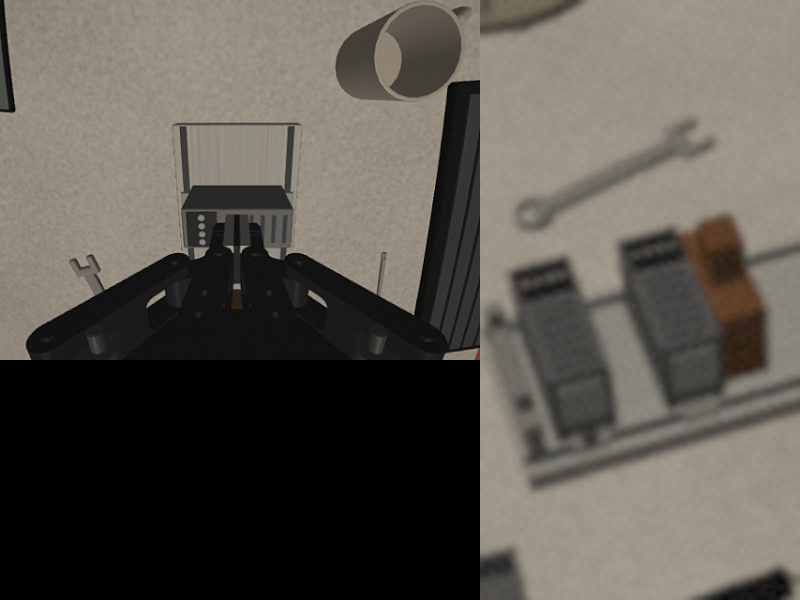

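Request:
{"method": "servo_tool", "body": {
  "deltas": [
    {"dx": 0, "dy": 0, "dz": -40, "rx": 0, "ry": 0, "rz": 0, "fingers": 1},
    {"dx": 0, "dy": 0, "dz": -40, "rx": 0, "ry": 0, "rz": 0, "fingers": 1},
    {"dx": 0, "dy": 0, "dz": -39, "rx": 0, "ry": 0, "rz": 0, "fingers": 1},
    {"dx": 0, "dy": 0, "dz": 0, "rx": 0, "ry": 0, "rz": 0, "fingers": 1},
    {"dx": -0.5, "dy": -5, "dz": 0, "rx": 0, "ry": 0, "rz": 0, "fingers": 1},
    {"dx": -0.5, "dy": -5, "dz": 0, "rx": 0, "ry": 0, "rz": 0, "fingers": 1},
    {"dx": -0.5, "dy": -5, "dz": 0, "rx": 0, "ry": 0, "rz": 0, "fingers": 1},
    {"dx": -0.5, "dy": -5, "dz": 0, "rx": 0, "ry": 0, "rz": 0, "fingers": 1}
  ]
}}

```text
clock: 20.7
tcp_pos: [0.5436, 0.1761, 0.1309]
orientation: [0.0, 0.744, 0.668, 0.003]
wrist_force: [1.2, 6.4, -0.5]
finger_gap: -0.0002
```

Request:
{"method": "servo_tool", "body": {
  "deltas": [
    {"dx": -0.5, "dy": -5, "dz": 0, "rx": 0, "ry": 0, "rz": 0, "fingers": 1},
    {"dx": -0.5, "dy": -5, "dz": 0, "rx": 0, "ry": 0, "rz": 0, "fingers": 1},
    {"dx": -0.5, "dy": -5, "dz": 0, "rx": 0, "ry": 0, "rz": 0, "fingers": 1},
    {"dx": -0.5, "dy": -5, "dz": 0, "rx": 0, "ry": 0, "rz": 0, "fingers": 1},
    {"dx": -0.5, "dy": -5, "dz": 0, "rx": 0, "ry": 0, "rz": 0, "fingers": 1},
    {"dx": -0.5, "dy": -5, "dz": 0, "rx": 0, "ry": 0, "rz": 0, "fingers": 1},
    {"dx": -0.5, "dy": -5, "dz": 0, "rx": 0, "ry": 0, "rz": 0, "fingers": 1},
    {"dx": -0.5, "dy": -5, "dz": 0, "rx": 0, "ry": 0, "rz": 0, "fingers": 1}
  ]
}}

```text
clock: 21.5
tcp_pos: [0.5396, 0.1362, 0.1309]
orientation: [0.0, 0.744, 0.669, 0.003]
wrist_force: [1.3, 5.9, -0.2]
finger_gap: -0.0001
```

Request:
{"method": "servo_tool", "body": {
  "deltas": [
    {"dx": -0.5, "dy": -5, "dz": 0, "rx": 0, "ry": 0, "rz": 0, "fingers": 1},
    {"dx": -0.5, "dy": -5, "dz": 0, "rx": 0, "ry": 0, "rz": 0, "fingers": 1},
    {"dx": -0.5, "dy": -5, "dz": 0, "rx": 0, "ry": 0, "rz": 0, "fingers": 1},
    {"dx": -0.5, "dy": -5, "dz": 0, "rx": 0, "ry": 0, "rz": 0, "fingers": 1},
    {"dx": -0.5, "dy": -5, "dz": 0, "rx": 0, "ry": 0, "rz": 0, "fingers": 1},
    {"dx": -0.5, "dy": -5, "dz": 0, "rx": 0, "ry": 0, "rz": 0, "fingers": 1}
  ]
}}

```text
clock: 22.1
tcp_pos: [0.5366, 0.1061, 0.1309]
orientation: [0.0, 0.744, 0.669, 0.003]
wrist_force: [1.5, 5.4, -0.6]
finger_gap: -0.0003
```

Request:
{"method": "servo_tool", "body": {
  "deltas": [
    {"dx": -0.5, "dy": -5, "dz": 0, "rx": 0, "ry": 0, "rz": 0, "fingers": 1},
    {"dx": -0.5, "dy": -5, "dz": 0, "rx": 0, "ry": 0, "rz": 0, "fingers": 1},
    {"dx": -0.5, "dy": -5, "dz": 0, "rx": 0, "ry": 0, "rz": 0, "fingers": 1},
    {"dx": -0.5, "dy": -5, "dz": 0, "rx": 0, "ry": 0, "rz": 0, "fingers": 1},
    {"dx": -0.3, "dy": -3, "dz": 0, "rx": 0, "ry": 0, "rz": 0, "fingers": 1},
    {"dx": -0.2, "dy": -2, "dz": 0, "rx": 0, "ry": 0, "rz": 0, "fingers": 1},
    {"dx": -0.2, "dy": -2, "dz": 0, "rx": 0, "ry": 0, "rz": 0, "fingers": 1}
  ]
}}

```text
clock: 22.8
tcp_pos: [0.5338, 0.079, 0.1309]
orientation: [0.001, 0.744, 0.669, 0.003]
wrist_force: [1.0, 5.9, 0.3]
finger_gap: -0.0001
```

Request:
{"method": "servo_tool", "body": {
  "deltas": [
    {"dx": -0.1, "dy": -1, "dz": 0, "rx": 0, "ry": 0, "rz": 0, "fingers": 1},
    {"dx": -0.1, "dy": -1, "dz": 0, "rx": 0, "ry": 0, "rz": 0, "fingers": 1},
    {"dx": 0, "dy": 0, "dz": 0, "rx": 0, "ry": 0, "rz": 0, "fingers": 1}
  ]
}}

```text
clock: 23.1
tcp_pos: [0.5337, 0.0769, 0.1309]
orientation: [0.001, 0.744, 0.669, 0.003]
wrist_force: [0.7, 5.7, -0.3]
finger_gap: -0.0002
```

Request:
{"method": "servo_tool", "body": {
  "deltas": [
    {"dx": -0.1, "dy": -1, "dz": 0, "rx": 0, "ry": 0, "rz": 0, "fingers": 1},
    {"dx": 0, "dy": 0, "dz": 0, "rx": 0, "ry": 0, "rz": 0, "fingers": 1}
  ]
}}

```text
clock: 23.3
tcp_pos: [0.5335, 0.076, 0.1309]
orientation: [0.001, 0.744, 0.669, 0.003]
wrist_force: [2.3, 4.8, -0.2]
finger_gap: 0.0001
```

Request:
{"method": "servo_tool", "body": {
  "deltas": [
    {"dx": -0.1, "dy": -1, "dz": 0, "rx": 0, "ry": 0, "rz": 0, "fingers": 1},
    {"dx": 0, "dy": 0, "dz": 0, "rx": 0, "ry": 0, "rz": 0, "fingers": 1}
  ]
}}

```text
clock: 23.5
tcp_pos: [0.5335, 0.075, 0.1309]
orientation: [0.001, 0.744, 0.669, 0.003]
wrist_force: [1.6, 4.9, -0.1]
finger_gap: -0.0003
```

Request:
{"method": "servo_tool", "body": {
  "deltas": [
    {"dx": -0.1, "dy": -1, "dz": 0, "rx": 0, "ry": 0, "rz": 0, "fingers": 1},
    {"dx": 0, "dy": 0, "dz": 0, "rx": 0, "ry": 0, "rz": 0, "fingers": 1}
  ]
}}

```text
clock: 23.7
tcp_pos: [0.5333, 0.074, 0.1309]
orientation: [0.001, 0.744, 0.669, 0.003]
wrist_force: [1.4, 4.8, -0.2]
finger_gap: 0.0
```

Request:
{"method": "servo_tool", "body": {
  "deltas": [
    {"dx": -0.1, "dy": -0.5, "dz": 0, "rx": 0, "ry": 0, "rz": 0, "fingers": 1},
    {"dx": 0, "dy": 0, "dz": 0, "rx": 0, "ry": 0, "rz": 0, "fingers": 1}
  ]
}}

```text
clock: 23.9
tcp_pos: [0.5333, 0.0735, 0.1308]
orientation: [0.001, 0.744, 0.669, 0.003]
wrist_force: [2.3, 5.9, 0.2]
finger_gap: 0.0003
```

Request:
{"method": "servo_tool", "body": {
  "deltas": [
    {"dx": 0, "dy": -0.5, "dz": 0, "rx": 0, "ry": 0, "rz": 0, "fingers": 1},
    {"dx": 0, "dy": 0, "dz": 0, "rx": 0, "ry": 0, "rz": 0, "fingers": 1}
  ]
}}

```text
clock: 24.1
tcp_pos: [0.5332, 0.0731, 0.1309]
orientation: [0.001, 0.744, 0.669, 0.003]
wrist_force: [0.5, 6.4, 1.0]
finger_gap: -0.0001
```

Request:
{"method": "servo_tool", "body": {
  "deltas": [
    {"dx": 0, "dy": -0.5, "dz": 0, "rx": 0, "ry": 0, "rz": 0, "fingers": 1},
    {"dx": 0, "dy": 0, "dz": 0, "rx": 0, "ry": 0, "rz": 0, "fingers": 1}
  ]
}}

```text
clock: 24.3
tcp_pos: [0.5332, 0.0726, 0.1309]
orientation: [0.001, 0.744, 0.669, 0.003]
wrist_force: [0.1, 5.9, -0.3]
finger_gap: -0.0003
```

Request:
{"method": "servo_tool", "body": {
  "deltas": [
    {"dx": 0, "dy": -0.5, "dz": 0, "rx": 0, "ry": 0, "rz": 0, "fingers": 1},
    {"dx": 0, "dy": 0, "dz": 0, "rx": 0, "ry": 0, "rz": 0, "fingers": 1}
  ]
}}

```text
clock: 24.5
tcp_pos: [0.5332, 0.0721, 0.1309]
orientation: [0.0, 0.744, 0.669, 0.003]
wrist_force: [0.8, 6.4, 0.7]
finger_gap: -0.0001
```

Request:
{"method": "servo_tool", "body": {
  "deltas": [
    {"dx": 0, "dy": -0.5, "dz": 0, "rx": 0, "ry": 0, "rz": 0, "fingers": 1},
    {"dx": 0, "dy": 0, "dz": 0, "rx": 0, "ry": 0, "rz": 0, "fingers": 1}
  ]
}}

```text
clock: 24.7
tcp_pos: [0.5331, 0.072, 0.1309]
orientation: [0.0, 0.744, 0.669, 0.003]
wrist_force: [0.9, 7.3, 0.0]
finger_gap: -0.0002
```

Request:
{"method": "servo_tool", "body": {
  "deltas": [
    {"dx": 0, "dy": -0.4, "dz": 0, "rx": 0, "ry": 0, "rz": 0, "fingers": 1},
    {"dx": 0, "dy": 0, "dz": 0, "rx": 0, "ry": 0, "rz": 0, "fingers": 1}
  ]
}}

```text
clock: 24.9
tcp_pos: [0.5331, 0.0717, 0.1309]
orientation: [0.0, 0.743, 0.669, 0.003]
wrist_force: [0.8, 8.0, 0.4]
finger_gap: -0.0001
```

Request:
{"method": "servo_tool", "body": {
  "deltas": [
    {"dx": 0, "dy": -0.4, "dz": 0, "rx": 0, "ry": 0, "rz": 0, "fingers": 1},
    {"dx": 0, "dy": 0, "dz": 0, "rx": 0, "ry": 0, "rz": 0, "fingers": 1}
  ]
}}

```text
clock: 25.1
tcp_pos: [0.5331, 0.0716, 0.1309]
orientation: [-0.0, 0.743, 0.669, 0.003]
wrist_force: [0.5, 9.4, 0.4]
finger_gap: -0.0004
```

Request:
{"method": "servo_tool", "body": {
  "deltas": [
    {"dx": 0.4, "dy": 4, "dz": 0, "rx": 0, "ry": 0, "rz": 0, "fingers": 1},
    {"dx": 1.6, "dy": 16, "dz": 0, "rx": 0, "ry": 0, "rz": 0, "fingers": 1},
    {"dx": 0, "dy": 0, "dz": 40, "rx": 0, "ry": 0, "rz": 0, "fingers": 1},
    {"dx": 0, "dy": 0, "dz": 40, "rx": 0, "ry": 0, "rz": 0, "fingers": 1},
    {"dx": 0, "dy": 0, "dz": 40, "rx": 0, "ry": 0, "rz": 0, "fingers": -0.8},
    {"dx": 0, "dy": 0, "dz": 0, "rx": 0, "ry": 0, "rz": 0, "fingers": -0.8},
    {"dx": 0, "dy": 0, "dz": 0, "rx": 0, "ry": 0, "rz": 0, "fingers": -0.8}
  ]
}}

```text
clock: 25.8
tcp_pos: [0.5346, 0.0904, 0.2503]
orientation: [0.001, 0.744, 0.668, 0.001]
wrist_force: [-0.1, -0.6, -0.3]
finger_gap: 0.0433
```

```bash
python3 dr.py w9 drive2_near:.004
python3 - <<'E'
from h import *
r=shot("scene","s9");o=np.zeros((600,800,3),np.uint8)
o[:360,:480]=cv2.resize(cv2.imread("pics/w9.png"),(480,360)); o[:,480:]=cv2.resize(r["img"][100:250,190:270,::-1],(320,600),interpolation=cv2.INTER_CUBIC);cv2.imwrite("pics/c9.png",o)
s=env.get_state();print(s["tcp_pos"].round(4))
E
```

```text
clk 25.8 tcp [0.5346 0.0904 0.2503] jaw -0.1068 F [-0.1 -0.6 -0.3] 0.04329011601646327
[0.533  0.0901 0.2473]
```

View pics/c9.png

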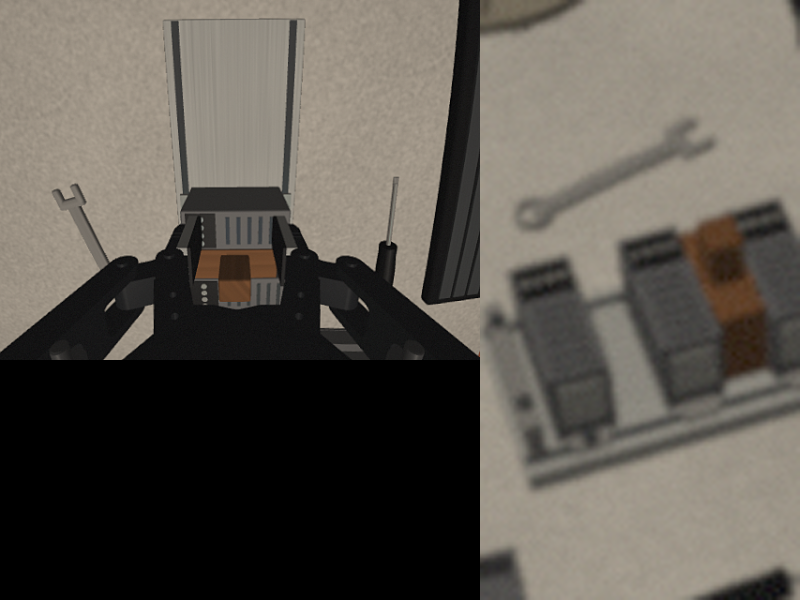

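Request:
{"method": "servo_tool", "body": {
  "deltas": [
    {"dx": -4.5, "dy": -45, "dz": 0, "rx": 0, "ry": 0, "rz": 0, "fingers": -0.8},
    {"dx": -4.5, "dy": -45, "dz": 0, "rx": 0, "ry": 0, "rz": 0, "fingers": -0.8},
    {"dx": 0, "dy": 0, "dz": 0, "rx": 0, "ry": 0, "rz": 0, "fingers": -0.8},
    {"dx": 0, "dy": 0, "dz": -30, "rx": 0, "ry": 0, "rz": 0, "fingers": -0.8},
    {"dx": 0, "dy": 0, "dz": -25, "rx": 0, "ry": 0, "rz": 0, "fingers": -0.8},
    {"dx": 0, "dy": 0, "dz": -15, "rx": 0, "ry": 0, "rz": 0, "fingers": -0.8},
    {"dx": 0, "dy": 0, "dz": 0, "rx": 0, "ry": 0, "rz": 0, "fingers": -0.8},
    {"dx": 0, "dy": 0, "dz": 0, "rx": 0, "ry": 0, "rz": 0, "fingers": -0.8}
  ]
}}

```text
clock: 26.75
tcp_pos: [0.5242, 0.0004, 0.1778]
orientation: [-0.001, 0.744, 0.668, -0.001]
wrist_force: [1.0, -0.2, 0.3]
finger_gap: 0.077
```

Request:
{"method": "servo_tool", "body": {
  "deltas": [
    {"dx": 0, "dy": 0, "dz": 0, "rx": 0, "ry": 0, "rz": 0, "fingers": 1},
    {"dx": 0, "dy": 0, "dz": 0, "rx": 0, "ry": 0, "rz": 0, "fingers": 1},
    {"dx": 0, "dy": 0, "dz": 0, "rx": 0, "ry": 0, "rz": 0, "fingers": 1},
    {"dx": 0, "dy": 0, "dz": 0, "rx": 0, "ry": 0, "rz": 0, "fingers": 1},
    {"dx": 0, "dy": 0, "dz": 0, "rx": 0, "ry": 0, "rz": 0, "fingers": 1}
  ]
}}

```text
clock: 27.25
tcp_pos: [0.5248, 0.0, 0.1792]
orientation: [0.0, 0.744, 0.668, 0.0]
wrist_force: [-3.0, 1.0, 5.4]
finger_gap: 0.0291
```

Lift straight up.

Request:
{"method": "servo_tool", "body": {
  "deltas": [
    {"dx": 0, "dy": 0, "dz": 5, "rx": 0, "ry": 0, "rz": 0, "fingers": 1},
    {"dx": 0, "dy": 0, "dz": 10, "rx": 0, "ry": 0, "rz": 0, "fingers": 1},
    {"dx": 0, "dy": 0, "dz": 15, "rx": 0, "ry": 0, "rz": 0, "fingers": 1}
  ]
}}

```text
clock: 27.55
tcp_pos: [0.5236, 0.0001, 0.2076]
orientation: [-0.001, 0.744, 0.668, -0.001]
wrist_force: [-0.1, -1.0, -5.5]
finger_gap: 0.0291
```

Request:
{"method": "servo_tool", "body": {
  "deltas": [
    {"dx": 0, "dy": 0, "dz": 25, "rx": 0, "ry": 0, "rz": 0, "fingers": 1},
    {"dx": 0, "dy": 0, "dz": 30, "rx": 0, "ry": 0, "rz": 0, "fingers": 1},
    {"dx": 0, "dy": 0, "dz": 20, "rx": 0, "ry": 0, "rz": 0, "fingers": 1},
    {"dx": 0, "dy": 0, "dz": 0, "rx": 0, "ry": 0, "rz": 0, "fingers": 1}
  ]
}}

```text
clock: 27.95
tcp_pos: [0.5263, -0.0003, 0.287]
orientation: [0.003, 0.744, 0.668, 0.002]
wrist_force: [-0.0, -0.5, -1.9]
finger_gap: 0.0294
```

Request:
{"method": "servo_tool", "body": {
  "deltas": [
    {"dx": -9, "dy": 38, "dz": 0, "rx": 0, "ry": 0, "rz": 0, "fingers": 1},
    {"dx": -9, "dy": 38, "dz": 0, "rx": 0, "ry": 0, "rz": 0, "fingers": 1},
    {"dx": -9, "dy": 38, "dz": 0, "rx": 0, "ry": 0, "rz": 0, "fingers": 1},
    {"dx": -9, "dy": 38, "dz": 0, "rx": 0, "ry": 0, "rz": 0, "fingers": 1},
    {"dx": -9, "dy": 38, "dz": 0, "rx": 0, "ry": 0, "rz": 0, "fingers": 1},
    {"dx": -9, "dy": 38, "dz": 0, "rx": 0, "ry": 0, "rz": 0, "fingers": 1},
    {"dx": -10, "dy": 38, "dz": 0, "rx": 0, "ry": 0, "rz": 0, "fingers": 1},
    {"dx": -10, "dy": 38, "dz": 0, "rx": 0, "ry": 0, "rz": 0, "fingers": 1}
  ]
}}

```text
clock: 28.75
tcp_pos: [0.4497, 0.3052, 0.2822]
orientation: [-0.0, 0.744, 0.668, -0.001]
wrist_force: [1.0, 0.8, -2.7]
finger_gap: 0.0294
```

Request:
{"method": "servo_tool", "body": {
  "deltas": [
    {"dx": -8, "dy": 34, "dz": 0, "rx": 0, "ry": 0, "rz": 0, "fingers": 1},
    {"dx": 0, "dy": 0, "dz": 0, "rx": 0, "ry": 0, "rz": 0, "fingers": 1},
    {"dx": 0, "dy": 0, "dz": -40, "rx": 0, "ry": 0, "rz": 0, "fingers": 1},
    {"dx": 0, "dy": 0, "dz": -40, "rx": 0, "ry": 0, "rz": 0, "fingers": 1},
    {"dx": 0, "dy": 0, "dz": -30, "rx": 0, "ry": 0, "rz": 0, "fingers": 1},
    {"dx": 0, "dy": 0, "dz": -8, "rx": 0, "ry": 0, "rz": 0, "fingers": 1},
    {"dx": 0, "dy": 0, "dz": 0, "rx": 0, "ry": 0, "rz": 0, "fingers": 1},
    {"dx": 0, "dy": 0, "dz": 0, "rx": 0, "ry": 0, "rz": 0, "fingers": 1}
  ]
}}

```text
clock: 29.55
tcp_pos: [0.4435, 0.3381, 0.1666]
orientation: [0.0, 0.744, 0.668, 0.001]
wrist_force: [-0.1, -0.4, -1.5]
finger_gap: 0.029
```

Request:
{"method": "servo_tool", "body": {
  "deltas": [
    {"dx": 0, "dy": 0, "dz": -2, "rx": 0, "ry": 0, "rz": 0, "fingers": 1},
    {"dx": 0, "dy": 0, "dz": -2, "rx": 0, "ry": 0, "rz": 0, "fingers": 1},
    {"dx": 0, "dy": 0, "dz": 0, "rx": 0, "ry": 0, "rz": 0, "fingers": 1}
  ]
}}

```text
clock: 29.85
tcp_pos: [0.443, 0.3381, 0.1621]
orientation: [0.0, 0.744, 0.668, 0.001]
wrist_force: [-0.1, 0.4, -2.3]
finger_gap: 0.0288
```

Request:
{"method": "servo_tool", "body": {
  "deltas": [
    {"dx": 0, "dy": 0, "dz": -1, "rx": 0, "ry": 0, "rz": 0, "fingers": 1},
    {"dx": 0, "dy": 0, "dz": 0, "rx": 0, "ry": 0, "rz": 0, "fingers": 1}
  ]
}}

```text
clock: 30.05
tcp_pos: [0.4427, 0.338, 0.1605]
orientation: [0.0, 0.744, 0.668, 0.0]
wrist_force: [-0.1, 0.2, -3.5]
finger_gap: 0.0291
```

Request:
{"method": "servo_tool", "body": {
  "deltas": [
    {"dx": 0, "dy": 0, "dz": -1, "rx": 0, "ry": 0, "rz": 0, "fingers": 1},
    {"dx": 0, "dy": 0, "dz": 0, "rx": 0, "ry": 0, "rz": 0, "fingers": 1}
  ]
}}

```text
clock: 30.25
tcp_pos: [0.4427, 0.338, 0.1593]
orientation: [0.0, 0.744, 0.668, -0.0]
wrist_force: [0.1, 0.3, -2.0]
finger_gap: 0.0287
```

Request:
{"method": "servo_tool", "body": {
  "deltas": [
    {"dx": 0, "dy": 0, "dz": -1, "rx": 0, "ry": 0, "rz": 0, "fingers": 1},
    {"dx": 0, "dy": 0, "dz": 0, "rx": 0, "ry": 0, "rz": 0, "fingers": 1}
  ]
}}

```text
clock: 30.45
tcp_pos: [0.4426, 0.3381, 0.1592]
orientation: [0.0, 0.744, 0.668, 0.0]
wrist_force: [-1.5, -0.5, 4.8]
finger_gap: 0.0291
```

Request:
{"method": "servo_tool", "body": {
  "deltas": [
    {"dx": 0, "dy": 0, "dz": -1, "rx": 0, "ry": 0, "rz": 0, "fingers": 1},
    {"dx": 0, "dy": 0, "dz": 0, "rx": 0, "ry": 0, "rz": 0, "fingers": 1}
  ]
}}

```text
clock: 30.65
tcp_pos: [0.4426, 0.3382, 0.1591]
orientation: [0.0, 0.744, 0.668, 0.001]
wrist_force: [-5.1, -1.6, 11.4]
finger_gap: 0.029
```

Bench contact. Release, rise, move aside, check.

Request:
{"method": "servo_tool", "body": {
  "deltas": [
    {"dx": 0, "dy": 0, "dz": 1.5, "rx": 0, "ry": 0, "rz": 0, "fingers": -0.5},
    {"dx": 0, "dy": 0, "dz": 0, "rx": 0, "ry": 0, "rz": 0, "fingers": -0.5},
    {"dx": 0, "dy": 0, "dz": 0, "rx": 0, "ry": 0, "rz": 0, "fingers": -0.5},
    {"dx": 0, "dy": 0, "dz": 0, "rx": 0, "ry": 0, "rz": 0, "fingers": -0.5},
    {"dx": 0, "dy": 0, "dz": 30, "rx": 0, "ry": 0, "rz": 0, "fingers": -0.5},
    {"dx": 0, "dy": 0, "dz": 45, "rx": 0, "ry": 0, "rz": 0, "fingers": -0.5},
    {"dx": 0, "dy": 0, "dz": 45, "rx": 0, "ry": 0, "rz": 0, "fingers": -0.5},
    {"dx": -20, "dy": 40, "dz": 0, "rx": 0, "ry": 0, "rz": 0, "fingers": -0.5}
  ]
}}

```text
clock: 31.45
tcp_pos: [0.4271, 0.3771, 0.2857]
orientation: [0.002, 0.746, 0.666, 0.006]
wrist_force: [0.9, 2.2, -0.4]
finger_gap: 0.0639
```

Request:
{"method": "servo_tool", "body": {
  "deltas": [
    {"dx": -40, "dy": 40, "dz": 0, "rx": 0, "ry": 0, "rz": 0, "fingers": -0.5},
    {"dx": -40, "dy": 40, "dz": 0, "rx": 0, "ry": 0, "rz": 0, "fingers": -0.5},
    {"dx": -40, "dy": 40, "dz": 0, "rx": 0, "ry": 0, "rz": 0, "fingers": -0.5},
    {"dx": 0, "dy": 0, "dz": 0, "rx": 0, "ry": 0, "rz": 0, "fingers": -0.5}
  ]
}}

```text
clock: 31.85
tcp_pos: [0.3123, 0.4874, 0.2787]
orientation: [-0.001, 0.741, 0.671, -0.0]
wrist_force: [1.1, 0.3, -0.2]
finger_gap: 0.0641
```

Run:
```python
from h import *
pl=np.array([.5276,.0357,-.105]);c,sn=np.cos(pl[2]),np.sin(pl[2])
V={k:shot(k,k+"9") for k in("top","scene")}
for t,l in(("drive0_far",-.16),("drive1_near",-.077),("drive2_near",.004)):
    for k in V:
        for d in cut_out(t,k)[:1]:
            p,f=fit([(V[k],d["region"].astype(float))],lambda p:[box(pl[0]+c*p[0]-sn*p[1],pl[1]+sn*p[0]+c*p[1],pl[2],.11,.045,.02,.09)],[0,l],[.01,.01]);print(t,k,p.round(4),round(f,3))
for t in("spacer_center","psu","mug","screwdriver","screw_tray"):
    for k in V: print(t,k,[np.round(d["extent"]).tolist() for d in cut_out(t,k)[:1]])
a=cv2.resize(V["top"]["img"][120:280,95:405,::-1],(580,300),interpolation=cv2.INTER_CUBIC);b=cv2.resize(V["scene"]["img"][90:240,150:380,::-1],(460,300),interpolation=cv2.INTER_CUBIC)
o=np.zeros((600,580,3),np.uint8);o[:300]=a;o[300:,:460]=b;cv2.imwrite("pics/c10.png",o)
```

```text
drive0_far top [-0.0023 -0.1597] 0.141
drive1_near top [-0.0005 -0.0788] 0.114
drive1_near scene [ 0.0054 -0.0798] 0.069
drive2_near top [-0.0007  0.0011] 0.151
drive2_near scene [0.0027 0.0016] 0.074
spacer_center top [[117.0, 229.0, 142.0, 265.0]]
spacer_center scene [[323.0, 105.0, 350.0, 148.0]]
psu top [[359.0, 211.0, 389.0, 238.0]]
psu scene [[120.0, 192.0, 148.0, 234.0]]
mug top [[132.0, 131.0, 167.0, 174.0]]
mug scene [[358.0, 164.0, 399.0, 206.0]]
screwdriver top [[238.0, 144.0, 304.0, 149.0]]
screwdriver scene [[232.0, 233.0, 296.0, 262.0]]
screw_tray top [[322.0, 146.0, 378.0, 186.0]]
screw_tray scene [[141.0, 238.0, 205.0, 289.0]]
```

View pics/c10.png

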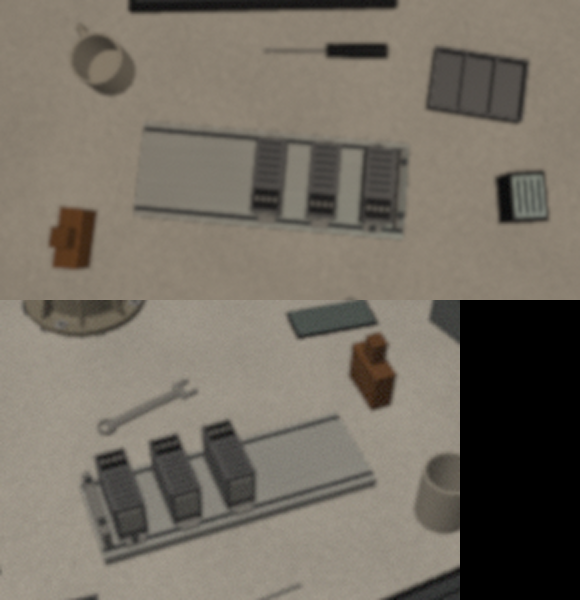

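```bash
python3 -c "
from workcell import job
print(job.hand_in())"
```

```text
the job is handed in; nothing more can be done
None
```

The job is done and handed in, at about 32 s of the 72 s allowed. No verdict was reported.

- **First gap:** I stood the block against the bolted drive and slid the second drive up until the force rose to about 25 N.
- **Second gap:** I stepped the block to the far side of the second drive. Contact came at the position predicted if the first gap was intact. I then slid the last drive up and stopped at 9.4 N, against the roughly 12 N at which the second drive would start to slide.
- **Block:** I lifted it out and stood it upright on the bench where it started.

**Last checks:**
- The final pictures put the drive centres 80.9 mm (bolted to second) and 79.9 mm (second to last) apart from the top camera. The scene camera gives 81.4 mm for the second pair. The aim was 81 mm; the differences are within the roughly 1–2 mm camera accuracy.
- The scene camera did not find the bolted drive, so the first gap has only the top-camera reading plus the contact check.
- The block stands upright off the plate.
- The power supply, mug and screw tray were found where they were, within detection noise. The screwdriver's outline differed more, mainly because its thin shaft was picked up this time, and it looks unmoved in the picture.
- Nothing was touching the robot at the end.

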